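# Walk a heavy battery pack into its charging cradle

## Task

Walk the heavy battery pack forward along the bench and seat it fully home in its charging cradle, square against both rubber stop pads and roughly midway between the cheeks, so that the spring contact is pushed in. It must never be pushed with more than 20 N, and a straight shove takes more than that, so push the yellow posts at its two rear corners in turn, swinging one end ahead and then the other; keep the pack flat on the bench and leave the small parts beside it alone.

Things in the scene. Friction and masses are not known exactly. Their poses are not given: they have to be found in the camera images.
- pack: Grey battery pack with a black ribbed lid: 100 mm along x, 150 along y, 50 high, 2.45 kg, on four rubber feet (x +-16, y +-55 mm); too wide to grasp. Origin: centre of its underside. The +x face goes to the cradle; the rear (-x) face has two yellow push posts. Sliding it straight takes 20 N or more; pushing at a post 10 to 14 N (a little more to start it), and swings that end ahead about the other end's feet.
- push_left (a point): Rearmost line of the yellow push post at the left (+y) end of the pack's rear face, half-way up it: an upright, half-round, slippery nylon post of radius 9 mm, from 8 to 36 mm above the bench. The point is 66 mm from the pack's middle, 62 mm behind its origin, 22 mm above the bench. Axes as the pack's. Like the pack, it may give no reading while the fingers press on it.
- push_right (a point): Rearmost line of the yellow push post at the right (-y) end of the pack's rear face, half-way up it: an upright, half-round, slippery nylon post of radius 9 mm, from 8 to 36 mm above the bench. The point is 66 mm from the pack's middle, 62 mm behind its origin, 22 mm above the bench. Axes as the pack's. Like the pack, it may give no reading while the fingers press on it.
- cradle: Grey charging cradle, fixed: a back bar 230 mm wide, 50 high, with two springy rubber stop pads (30 mm wide, at y +-55 mm, faces at x = +50 mm) and two cheeks 32 mm high, 206 mm apart, that reach 34 mm ahead of the pads. Origin: on the bench under the centre of a fully seated pack: a pack that is home has the cradle's position and yaw. +x is the direction in which the pack goes in.
- contact (a joint): The black spring contact with two brass strips in the middle of the back bar, between the stop pads: 0 when out (it stands 6 to 7 mm ahead of the pads' faces), about 0.006 m when the seated pack has pushed it in. Its spring takes 1 to 2 N.
- board_mid (a point): Centre of a small beige milled module, 42 x 68 x 10 mm, lying left of the pack's lane; not to be disturbed.
- puck_mid (a point): Centre of a white disc, 54 mm across, 14 mm high, lying right of the cradle; not to be disturbed.
- part_mid (a point): Centre of a small brass block with pins on top, 18 x 26 x 15 mm, standing left of the cradle; not to be disturbed.
Not all that is in view belongs to the job. There is more than one size of the pack; the job needs the larger.

How it is judged:
By the outcome, as a careful person would: the job done as asked, in the order asked, and still so for the second after the job is handed in, with the robot touching nothing.
It also fails if it takes over 72 s, if anything falls off the work surface, if the arm or the gripper's body presses on something with over 40 N, if the wrist force passes 120 N, or if a joint passes its speed limit or range.

## Robot

A 7-joint arm with a two-finger parallel gripper is mounted at the origin on a cart in front of the work surface, level with it; the furniture and walls round the work are solid. World frame = base frame: x ahead of the robot, y to its left, z up, the work surface at z = 0. Lengths are in m, angles in rad, forces in N, time in s.
With the tool pointing down it reaches from about 0.35 to 0.9 m from the base axis. Payload 7.2 kg.
Tool frame: the origin (TCP) lies between the finger pads; the fingertips stand 8 mm ahead of it and the grasp point (between the pads) lies 11 mm behind it; z points along the fingers, y is the direction in which the jaws open and shut (so a half turn about z gives the same grasp; the last joint's range is limited). The gripper opens to 85 mm and grips with 20 to 120 N. Pads are 22 mm wide; open, the fingers measure 114 mm over their backs; the gripper's body (76 mm by 85 mm) begins 54 mm behind the grasp point. The pads swing forward as they close: fully open they stand 13 mm farther back than shut.
Start: joints at [-1.246, 0.411, -0.013, 1.596, 0.006, 1.134, -0.082], TCP at [0.239, 0.577, 0.204] pointing down, gripper open.
Joint ranges: [-2.95, 2.95], [-0.29, 1.99], [-1.47, 1.44], [0.14, 2.54], [-1.03, 4.17], [0.13, 1.85], [-2.86, 2.86]. Speed limits (rad/s): [2.39, 2.39, 3.01, 3.01, 3.14, 3.14, 3.14].

## Interface

Orientations are given as a unit quaternion [x, y, z, w].
In Python, from plant import robot, vision gives the robot as it stands.
- The arm moves only by the shell command python3 -m jog 'ROWS'. ROWS is JSON, a list of rows, each a list of 3 entries, a list of its own where there are three numbers: the turn, a rotation vector about the tool's x, y, z in degrees, then the shift along the tool's x, y, z in cm, then the closure in counts, from 0 (fully open) to 255 (shut). A call has 1 to 20 rows; each row shifts and turns the commanded pose from where the row before left it, along the tool's axes as they then stand; what a row does not reach is not made up. A row lasts 1/12 s, in which the tool goes at most 41.7 mm and 7.16 degrees, less where a joint would pass 70% of its speed; a pose out of reach is approached as far as the arm can. A call with a gripper value outside its range is refused whole. The fingers move at their own pace and stop on an object; the grip force is fixed at half the most. Time passes only in rows, so rows that do not move let the fingers close. It gives the time, the measured TCP pose, the force and the opening at its end, in the units of the state.
- robot.observe(): the state, without advancing time (a new reading comes with each control period).
- vision.snapshot(name): name is "side" or "top" or "wrist"; returns a dict with "pixels" (480x640x3 uint8, red, green, blue), "K" (3x3 intrinsics, pixels), "origin" and "rotation" of the camera in the world. Camera axes: x right, y up, looking along -z (the intrinsics and any distortion apply to the point x, -y, -z); pixel columns grow to the right and rows downward; lengths in m; the calibration is good to about 2 mm. A picture is of the moment at which its call begins. There is no depth.
- robot.hand_in(): hands the job in, once; it reports no verdict.
The state is a dict: "t": time; "joints": joint angles; "joint_vel": joint speeds; "joint_torque": joint torques, N m; "tcp_pos": TCP position; "orientation": TCP orientation; "contact_force": force on the tool from outside, world axes, zero at the start; "ft_torque": the same for the moment, N m; "finger_gap": finger opening in m.
Only numpy, scipy, OpenCV 4.12 (cv2) and the standard library are available. Lean on these libraries where they do the work, as an engineer would, in place of code of your own. Each camera call takes 0.05 s, during which the arm holds its last target.

## Working session

There is one attempt and no reset: what is moved stays moved. The work goes in short steps, Python scripts to look and compute and a shell command to move; the robot and the scene stay as the last step left them, time stands still between calls to the robot, and variables do not carry over. Pictures are saved under pics/ and viewed, and the job is handed in when it is done.

```bash
ls; mkdir -p pics; python3 - <<'E'
from plant import robot, vision
import cv2,numpy as np
print(robot.observe())
for n in("side","top","wrist"):
    s=vision.snapshot(n); cv2.imwrite(f"pics/{n}0.png",s["pixels"][...,::-1]); print(n,s["K"],s["origin"],s["rotation"],[k for k in s])
E
```

```text
pics
{'t': 0.0, 'joints': array([-1.24619213,  0.41189811, -0.01270085,  1.59706236,  0.00558641,
        1.13431029, -0.08222791]), 'joint_vel': array([-5.48314602e-04, -1.40862237e-03,  4.28553148e-04,  9.99615892e-04,
       -2.04483492e-05, -8.59353205e-04, -3.19075849e-04]), 'joint_torque': array([ 3.17601198e-04, -6.00623274e+01,  6.82405271e-01, -2.99422324e+01,
        1.38512286e-02,  1.04459652e-02, -5.34198691e-06]), 'tcp_pos': array([0.23907014, 0.57686931, 0.20324679]), 'orientation': array([ 1.95151211e-01,  9.80772823e-01, -8.14406420e-04, -1.06440601e-04]), 'contact_force': array([-0.96526441,  0.50880503,  0.37943873]), 'ft_torque': array([-0.01967249, -0.02006377,  0.01804626]), 'finger_gap': 0.08540362313468033}
side [[590.55888307   0.         320.65455858]
 [  0.         590.55888307 242.428548  ]
 [  0.           0.           1.        ]] [0.19691729 1.24150911 0.69000747] [-0.08264303  0.48579136  0.8614209  -0.1230078 ] ['pixels', 'K', 'origin', 'rotation']
top [[536.76435936   0.         317.39339662]
 [  0.         536.76435936 237.48833861]
 [  0.           0.           1.        ]] [0.42969115 0.20037784 1.09196244] [-0.0406332   0.02357597  0.70921447 -0.70342587] ['pixels', 'K', 'origin', 'rotation']
wrist [[330.75652542   0.         318.49783415]
 [  0.         330.75652542 235.4673222 ]
 [  0.           0.           1.        ]] [0.1619987  0.60759842 0.37152967] [-0.13493278 -0.08942669  0.54821798  0.82051999] ['pixels', 'K', 'origin', 'rotation']
```

View pics/top0.png

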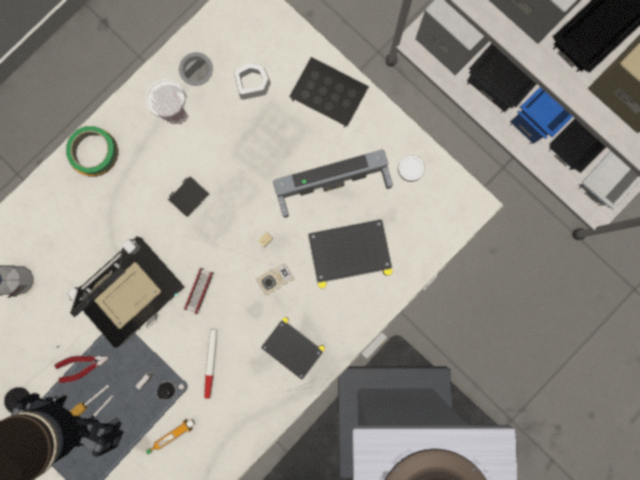

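View pics/side0.png

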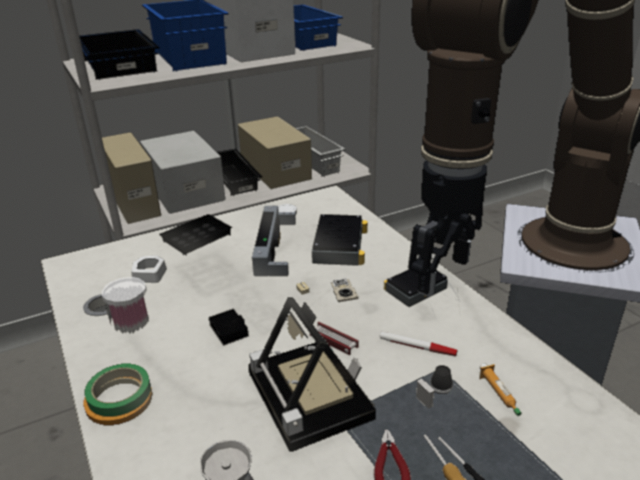

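View pics/wrist0.png

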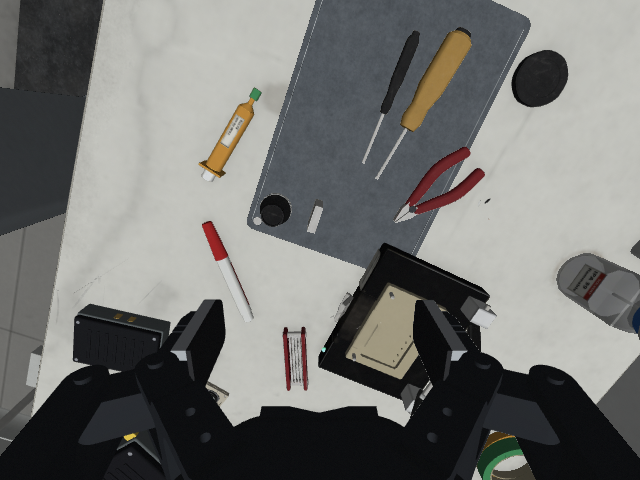

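The top view shows two packs with a black ribbed lid and yellow posts: one at (350,251) and one at (292,348). The one at (350,251) is clearly larger and lies in front of the cradle at (332,180), so it fits. I'll confirm it in an enlarged crop.

```bash
cat > h.py <<'E'
import cv2,numpy as np
from plant import robot, vision
from scipy.spatial.transform import Rotation as R
def cast(s,uv,z):
    uv=np.atleast_2d(np.array(uv,float)); K=s["K"]
    d=np.c_[(uv[:,0]-K[0,2])/K[0,0],-(uv[:,1]-K[1,2])/K[1,1],-np.ones(len(uv))]
    d=R.from_quat(s["rotation"]).apply(d); o=np.array(s["origin"])
    return o+d*((z-o[2])/d[:,2])[:,None]
def proj(s,p):
    p=np.atleast_2d(p); q=R.from_quat(s["rotation"]).inv().apply(p-np.array(s["origin"])); K=s["K"]
    return np.c_[K[0,0]*q[:,0]/-q[:,2]+K[0,2],-K[1,1]*q[:,1]/-q[:,2]+K[1,2]]
def crop(s,x0,y0,x1,y1,k,f):
    im=cv2.resize(s["pixels"][y0:y1,x0:x1,::-1],None,fx=k,fy=k,interpolation=cv2.INTER_CUBIC); cv2.imwrite(f,im)
E
python3 - <<'E'
from h import *
s=vision.snapshot("top"); crop(s,245,140,445,310,4,"pics/topc1.png")
np.savez("top1.npz",**s)
t=vision.snapshot("side"); crop(t,240,190,400,310,5,"pics/sidec1.png")
np.savez("side1.npz",**t)
for uv in [(350,251),(292,348),(332,180)]: print(cast(s,uv,.05))
E
```

```text
[[0.49778073 0.1620407  0.05      ]]
[[0.31255361 0.27538274 0.05      ]]
[[0.63803859 0.19565409 0.05      ]]
```

View pics/topc1.png

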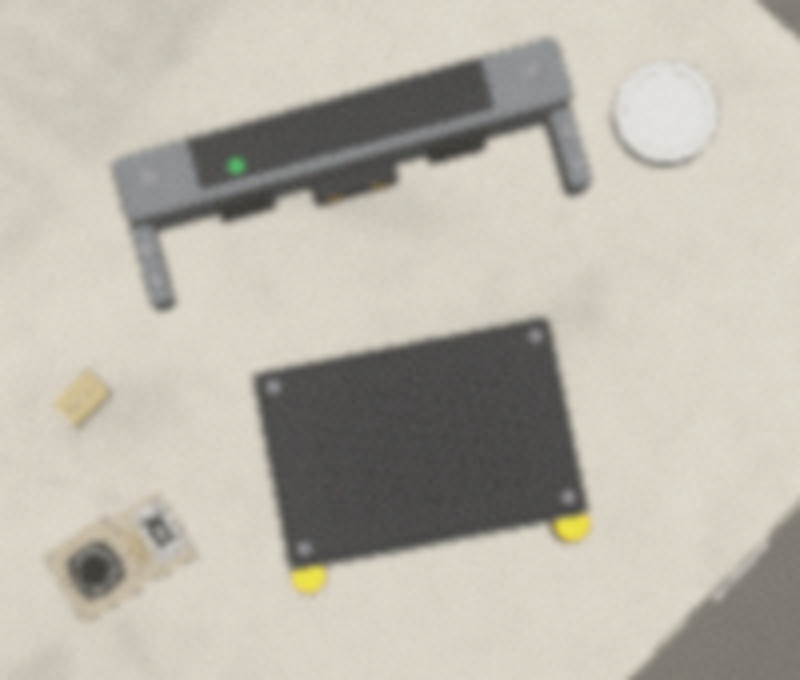

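View pics/sidec1.png

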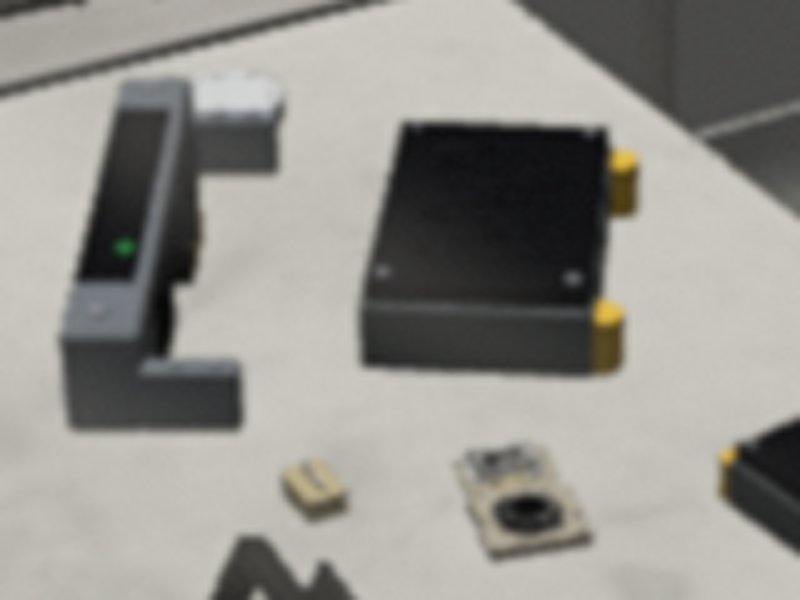

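The crop confirms it. The larger pack has lid corners in the crop at about (255,375), (548,320), (585,512) and (292,568), and yellow posts at (310,575) and (572,527). The cradle opens toward it. The brass block, module and white disc sit to the side. Next I'll measure them.

```bash
cat >> h.py <<'E'
def pack(s,c=None,v=False):
    """pose from lid (minAreaRect, z=.05) and posts (top z=.036) in top view"""
    im=cv2.resize(s["pixels"],None,fx=4,fy=4,interpolation=cv2.INTER_CUBIC); hsv=cv2.cvtColor(im,cv2.COLOR_RGB2HSV)
    up=lambda p:(np.asarray(p,float)+.5)/4-.5
    dk=cv2.morphologyEx((im.max(2)<115).astype(np.uint8),cv2.MORPH_OPEN,np.ones((9,9)))
    out={}
    best=None
    for k in cv2.findContours(dk,cv2.RETR_EXTERNAL,cv2.CHAIN_APPROX_NONE)[0]:
        r=cv2.minAreaRect(k); w=cast(s,up(r[0]),.05)[0]
        if r[1][0]*r[1][1]<200*280*.6 or r[1][0]*r[1][1]>130000: continue
        if c is not None and np.hypot(*(w[:2]-c))>.08: continue
        B=cast(s,up(cv2.boxPoints(r)),.05)[:,:2]; 
        e=B[1]-B[0]; f=B[2]-B[1]
        sz=sorted([np.hypot(*e),np.hypot(*f)]); lng=e if np.hypot(*e)>np.hypot(*f) else f
        ya=np.arctan2(lng[1],lng[0])-np.pi/2; ya=(ya+np.pi/2)%np.pi-np.pi/2
        out["lid"]=(w[:2],np.degrees(ya),sz)
        if v: print("lid",w[:2].round(4),np.degrees(ya).round(2),np.round(sz,4))
    ye=cv2.inRange(hsv,(20,140,120),(34,255,255)); P=[]
    for k in cv2.findContours(ye,cv2.RETR_EXTERNAL,cv2.CHAIN_APPROX_NONE)[0]:
        if cv2.contourArea(k)<150: continue
        m=cv2.moments(k); p=cast(s,up([m["m10"]/m["m00"],m["m01"]/m["m00"]]),.036)[0,:2]
        if v: print("yellow",p.round(4),cv2.contourArea(k))
        P.append(p)
    out["y"]=P
    return out
E
python3 - <<'E'
from h import *
s=dict(np.load("top1.npz"))
pack(s,None,True)
im=cv2.resize(s["pixels"],None,fx=4,fy=4,interpolation=cv2.INTER_CUBIC)
up=lambda p:(np.asarray(p,float)+.5)/4-.5
hsv=cv2.cvtColor(im,cv2.COLOR_RGB2HSV)
# cradle: bluish grey (b>=r) or dark
i=im.astype(int); m=(((i[...,2]>=i[...,0]-2)&(i.max(2)<190))|(i.max(2)<100)).astype(np.uint8)
m=cv2.morphologyEx(m,cv2.MORPH_OPEN,np.ones((5,5)))
mm=np.zeros_like(m); mm[140*4:222*4,262*4:398*4]=m[140*4:222*4,262*4:398*4]
cs=max(cv2.findContours(mm,cv2.RETR_EXTERNAL,cv2.CHAIN_APPROX_NONE)[0],key=cv2.contourArea)
print(cv2.contourArea(cs)/16, cv2.minAreaRect(cs))
vis=im[140*4:310*4,245*4:445*4,::-1].copy()
cv2.drawContours(vis,[cs-np.array([245*4,560])],-1,(0,0,255),1)
ap=cv2.approxPolyDP(cs,10,True)[:,0]
for p in ap:
    q=p-[980,560]; cv2.circle(vis,tuple(int(a) for a in q),4,(255,0,0),1); print(q,"z.05",cast(s,up(p),.05)[0,:2].round(4),"z.032",cast(s,up(p),.032)[0,:2].round(4))
cv2.imwrite("pics/crad.png",vis)
E
```

```text
lid [0.0978 0.0092] 0.0 [0.0555 0.1864]
lid [0.4984 0.1629] 10.58 [0.0967 0.1461]
lid [ 0.5338 -0.3238] -5.61 [0.0668 0.1398]
lid [0.817  0.2012] -29.01 [0.0952 0.1322]
lid [ 0.8243 -0.363 ] 86.53 [0.0992 0.1954]
lid [ 0.9411 -0.3404] 42.6 [0.1054 0.1983]
lid [ 0.9871 -0.2022] -45.12 [0.0901 0.1344]
lid [0.9304 0.0709] 83.44 [0.063  0.1593]
lid [0.9267 0.7745] 28.7 [0.1284 0.2784]
lid [0.9608 0.8121] -1.19 [0.1222 0.1254]
yellow [0.3113 0.2195] 233.0
yellow [0.3654 0.2898] 198.5
yellow [0.4341 0.2176] 448.0
yellow [0.4581 0.0889] 524.0
2424.375 ((1333.468994140625, 731.8881225585938), (152.36659240722656, 459.2361145019531), 74.5114974975586)
[556  46] z.05 [0.6946 0.0933] z.032 [0.6992 0.0915]
[119 160] z.05 [0.6402 0.3093] z.032 [0.6438 0.3112]
[155 303] z.05 [0.5689 0.2916] z.032 [0.5713 0.2932]
[168 301] z.05 [0.5698 0.2852] z.032 [0.5722 0.2867]
[156 227] z.05 [0.6065 0.2911] z.032 [0.6096 0.2926]
[233 217] z.05 [0.6111 0.2531] z.032 [0.6142 0.2541]
[299 187] z.05 [0.6256 0.2206] z.032 [0.629  0.2209]
[319 201] z.05 [0.6185 0.2108] z.032 [0.6218 0.211 ]
[391 181] z.05 [0.6281 0.1754] z.032 [0.6315 0.1749]
[399 159] z.05 [0.639  0.1713] z.032 [0.6426 0.1708]
[473 150] z.05 [0.643  0.1349] z.032 [0.6467 0.1338]
[530 122] z.05 [0.6567 0.1067] z.032 [0.6606 0.1051]
[551 126] z.05 [0.6545 0.0965] z.032 [0.6584 0.0947]
[579 188] z.05 [0.6235 0.0834] z.032 [0.6269 0.0813]
[588 173] z.05 [0.6309 0.0788] z.032 [0.6344 0.0767]
```

View pics/crad.png

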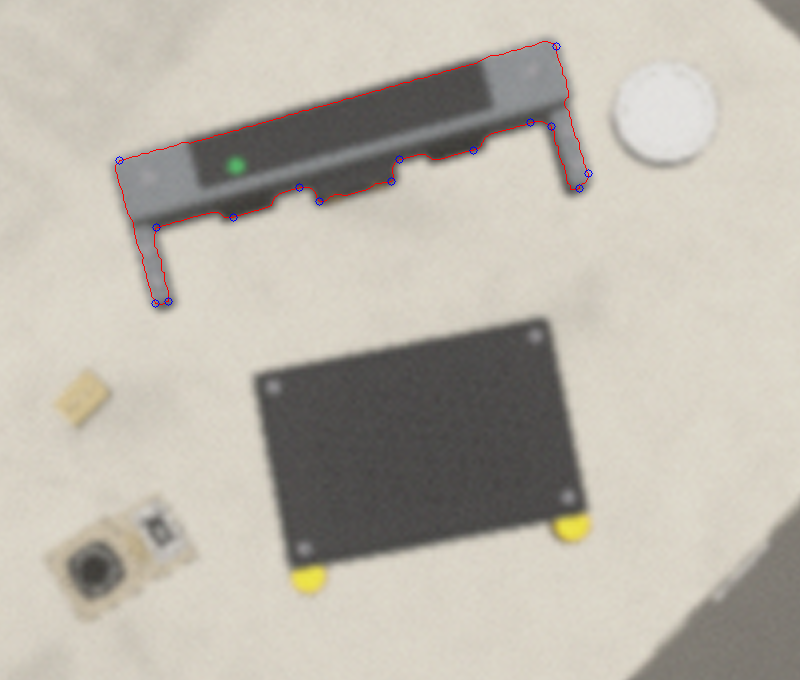

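```bash
cat >> h.py <<'E'
def edge(s,a,b,z,half=4,n=40,trim=.12):
    """max-gradient points across the native-pixel segment a-b; line in world on plane z: (mid, yaw deg of direction)"""
    g=cv2.GaussianBlur(s["pixels"].astype(np.float32).mean(2),(0,0),.6)
    a,b=np.array(a,float),np.array(b,float); d=(b-a)/np.hypot(*(b-a)); nn=np.array([-d[1],d[0]])
    t=np.linspace(trim,1-trim,n); o=np.arange(-half,half+.01,.1); pts=[]
    for k in t:
        q=a+(b-a)*k+o[:,None]*nn
        v=cv2.remap(g,q[:,0].astype(np.float32)[None],q[:,1].astype(np.float32)[None],cv2.INTER_CUBIC)[0]
        gr=np.abs(np.gradient(v)); w=gr*(gr>.6*gr.max()); pts.append(a+(b-a)*k+nn*(w*o).sum()/w.sum())
    W=cast(s,pts,z)[:,:2].astype(np.float32)
    vx,vy,x,y=cv2.fitLine(W,cv2.DIST_HUBER,0,.001,.001).ravel()
    r=(W-[x,y])@np.array([-vy,vx])
    return np.array([x,y]),np.degrees(np.arctan2(vy,vx)),r.std()*1000
E
python3 - <<'E'
from h import *
s=dict(np.load("top1.npz")); c=lambda x,y:((x+.5)/4-.5+245,(y+.5)/4-.5+140)
for n,a,b,z in [("bar rear",(119,160),(550,42),.05),("bar front",(133,222),(568,102),.05),
 ("bar L end",(115,160),(130,220),.05),("bar R end",(558,48),(571,98),.05),
 ("chL out",(136,225),(153,303),.032),("chL in",(158,228),(172,298),.032),("chR in",(551,122),(570,185),.032),("chR out",(571,110),(590,178),.032),
 ("lid F",(256,375),(547,320),.05),("lid B",(293,567),(585,513),.05),("lid L",(256,378),(292,566),.05),("lid R",(548,321),(585,511),.05)]:
    m,y,r=edge(s,c(*a),c(*b),z,half=2.5); print(n,m.round(4),round(float(y),2),"sd",round(float(r),2))
E
```

```text
bar rear [0.6712 0.1991] -74.78 sd 0.29
bar front [0.6363 0.201 ] -74.76 sd 0.68
bar L end [0.6248 0.3106] 14.63 sd 0.28
bar R end [0.681  0.0879] 14.6 sd 0.21
chL out [0.588  0.3009] 14.3 sd 0.27
chL in [0.5915 0.2874] 14.71 sd 0.26
chR in [0.6437 0.094 ] 15.39 sd 0.12
chR out [0.6484 0.079 ] 15.22 sd 0.26
lid F [0.5469 0.1731] -79.38 sd 0.17
lid B [0.4508 0.1531] -79.4 sd 0.18
lid L [0.4835 0.2351] 10.54 sd 0.18
lid R [0.5117 0.0907] 10.61 sd 0.14
```

Cradle yaw is about 15.1° and pack yaw about 10.6°, so the pack sits −4.5° relative to the cradle. It is about 86 mm short and 5 mm too far left. I'll close the fingers and turn the tool so that tool −x is the cradle's +x. Then I'll travel high to behind the left post.

```bash
python3 -m jog '[[[0,0,-6.3],[0,0,0],255],[[0,0,-6.3],[0,0,0],255],[[0,0,-6.3],[0,0,0],255],[[0,0,-6.3],[0,0,0],255],[[0,0,-6.2],[0,0,0],255],[[0,0,-6.2],[0,0,0],255],[[0,0,0],[-0.4,-2.8,0],255],[[0,0,0],[-0.4,-2.8,0],255],[[0,0,0],[-0.4,-2.8,0],255],[[0,0,0],[-0.4,-2.8,0],255],[[0,0,0],[-0.4,-2.8,0],255],[[0,0,0],[-0.4,-2.8,0],255],[[0,0,0],[-0.4,-2.8,0],255],[[0,0,0],[-0.4,-2.8,0],255],[[0,0,0],[-0.4,-2.8,0],255],[[0,0,0],[-0.4,-2.8,0],255],[[0,0,0],[-0.4,-2.8,0],255],[[0,0,0],[-0.4,-2.8,0],255],[[0,0,0],[-0.4,-2.8,0],255],[[0,0,0],[-0.4,-2.8,0],255]]'
cat >> h.py <<'E'
C0=np.array([.5833,.1810]); CY=np.radians(15.1)   # cradle origin estimate
EX=np.array([np.cos(CY),np.sin(CY)]); EY=np.array([-EX[1],EX[0]])
def crad(p): p=np.asarray(p)[:2]-C0; return np.array([p@EX,p@EY])*1000
def st():
    o=robot.observe(); r=R.from_quat(o["orientation"]); x=r.apply([1,0,0]); z=r.apply([0,0,1])
    f=o["contact_force"]
    print("t",round(o["t"],2),"tcp crad mm",crad(o["tcp_pos"]).round(1),"z",round(o["tcp_pos"][2]*1000,1),"toolx yaw",np.degrees(np.arctan2(x[1],x[0])).round(2),"tz",z.round(3),"F",np.round([f[:2]@EX,f[:2]@EY,f[2]],1),"gap",round(o["finger_gap"],3))
E
python3 -c "
from h import *
st(); print(crad([.429,.2166]),crad([.4989,.163]))
o=.6105*EX+.0225*EY; print(o, robot.observe()['joints'])"
```

```text
t: 1.92
tcp_pos: [0.3957, 0.2121, 0.2042]
orientation: [-0.131, 0.991, 0.0, 0.0]
contact_force: [0.9, 0.6, -0.2]
finger_gap: -0.0001
t 1.92 tcp crad mm [-173.    78.9] z 204.2 toolx yaw -164.9 tz [ 0.  0. -1.] F [ 1.   0.4 -0.2] gap -0.0
[-139.69846644   74.56667134] [-86.1749712    4.60807317]
[0.58355969 0.18076114] [-0.64092257  0.10717797  0.04446419  2.0039697  -0.00559373  1.03014554
  1.2404552 ]
```

```bash
python3 -m jog '[[[0,0,0],[0,0,3],255],[[0,0,0],[0,0,3],255],[[0,0,0],[0,0,3],255],[[0,0,0],[0,0,3],255],[[0,0,0],[0,0,2.5],255],[[0,0,0],[0,0,2],255],[[0,0,0],[0,0,1.4],255],[[0,0,0],[0,0,0.5],255],[[0,0,0],[0,0,0],255]]'
python3 - <<'E'
from h import *
st()
t=vision.snapshot("side"); crop(t,300,170,460,290,5,"pics/s2.png")
w=vision.snapshot("wrist"); cv2.imwrite("pics/w2.png",w["pixels"][...,::-1])
E
```

```text
t: 2.67
tcp_pos: [0.3947, 0.213, 0.0191]
orientation: [-0.131, 0.991, -0.001, -0.001]
contact_force: [-0.1, -0.1, -0.0]
finger_gap: 0.0003
t 2.67 tcp crad mm [-173.8   80.1] z 19.1 toolx yaw -164.9 tz [-0.002 -0.001 -1.   ] F [-0.1 -0.1 -0. ] gap 0.0
```

View pics/s2.png

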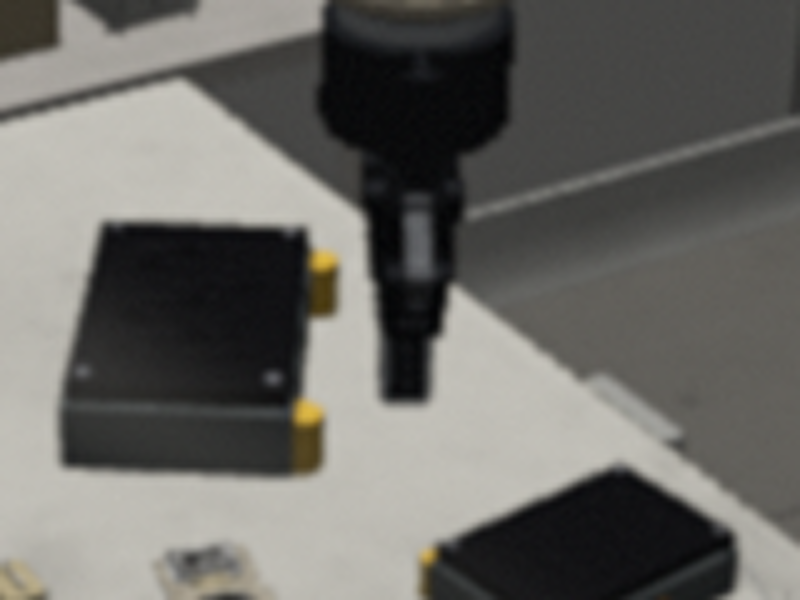

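View pics/w2.png

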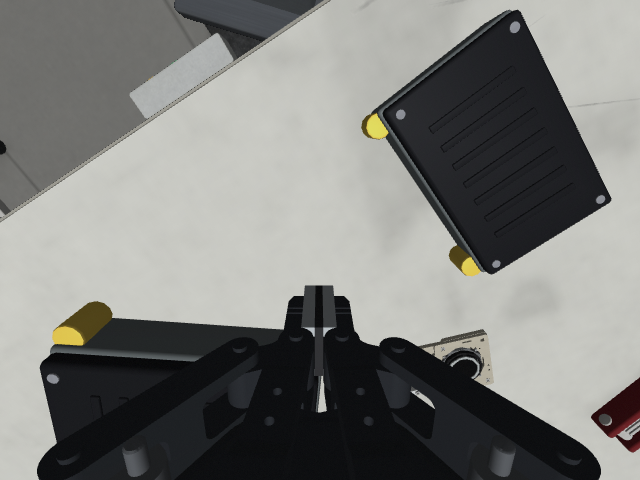

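```bash
python3 - <<'E'
from h import *
o=robot.observe(); t=dict(np.load("side1.npz"))
tip=o["tcp_pos"]+[0,0,-.008]
q=proj(t,[tip,[.429,.2166,.008],[.429,.2166,.036],[.4539,.0882,.008]]); print(((q-[300,170])*5).round(0))
# posts from side: yellow components
im=t["pixels"]; hsv=cv2.cvtColor(im,cv2.COLOR_RGB2HSV)
E
```

```text
[[403. 464.]
 [324. 466.]
 [325. 410.]
 [335. 312.]]
```

```bash
python3 - <<'E'
from h import *
st(); t=vision.snapshot("side"); crop(t,320,180,420,280,6,"pics/s3.png"); st()
E
```

```text
t 2.77 tcp crad mm [-172.5   80.4] z 20.6 toolx yaw -164.91 tz [ 0.  0. -1.] F [-0.3 -0.7  0.3] gap -0.0
t 2.82 tcp crad mm [-172.2   80.6] z 21.0 toolx yaw -164.91 tz [ 0.001  0.001 -1.   ] F [ 0.3  1.1 -0.5] gap 0.0
```

View pics/s3.png

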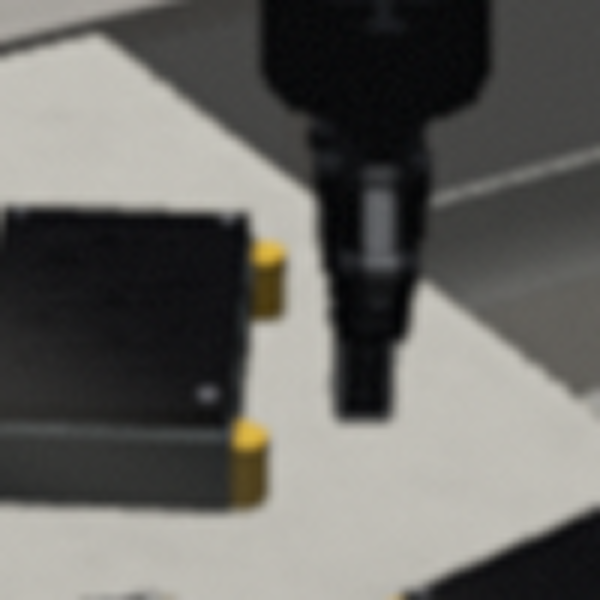

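```bash
python3 - <<'E'
from h import *
w=vision.snapshot("wrist"); t=vision.snapshot("side"); s=vision.snapshot("top"); o=robot.observe()
tcp=o["tcp_pos"]; print(tcp, w["origin"],R.from_quat(w["rotation"]).apply([0,0,-1]))
for dz in (-.008,0,.02,.04): print(dz,proj(w,tcp+[0,0,dz]).round(1),proj(t,tcp+[0,0,dz]).round(1))
print("R post",proj(w,[[.4539,.0882,.036],[.4539,.0882,.008]]).round(1))
print("L post",proj(w,[[.429,.2166,.036],[.429,.2166,.008]]).round(1))
for z in (.012,.04): print(cast(t,(380.8,249.7),z), crad(cast(t,(380.8,249.7),z)[0]))
crop(s,240,170,440,330,4,"pics/t3.png")
E
```

```text
[0.39602381 0.21392038 0.0210374 ] [0.31524906 0.19136824 0.18906299] [ 0.30961837  0.08397939 -0.94714514]
-0.008 [[319.6 274.7]] [[380.4 262.8]]
0 [[319.7 280.8]] [[380.5 259.5]]
0.02 [[319.8 298.7]] [[380.8 251.4]]
0.04 [[320.  321.1]] [[381.1 243.2]]
R post [[ 67.9 332. ]
 [100.2 305.1]]
L post [[308.8 346.4]
 [310.  318.1]]
[[0.40640105 0.16099086 0.012     ]] [-176.00356555   26.76469519]
[[0.3977499  0.20561354 0.04      ]] [-172.73160571   72.10033634]
```

View pics/t3.png

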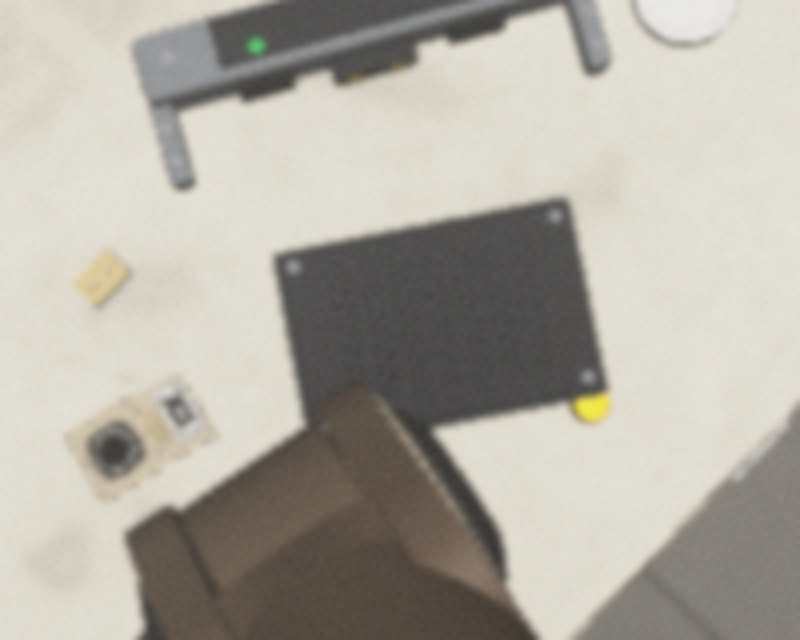

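The side view shows the fingertip at native (380.8,249.7). The reported TCP would put it at (380.5,262.8), so the real tip seems to stand about 30 mm higher than stated. I'll lower in small steps while watching the force and the picture.

```bash
python3 -m jog '[[[0,0,0],[0,0,0.3],255],[[0,0,0],[0,0,0.3],255],[[0,0,0],[0,0,0.3],255],[[0,0,0],[0,0,0],255]]'
python3 - <<'E'
from h import *
st(); t=vision.snapshot("side"); crop(t,340,200,420,280,7,"pics/s4.png"); 
w=vision.snapshot("wrist"); crop(w,220,230,420,400,4,"pics/w4.png");st()
E
```

```text
t: 3.3
tcp_pos: [0.3951, 0.2133, 0.0105]
orientation: [-0.131, 0.991, -0.0, -0.0]
contact_force: [0.4, -0.7, -0.1]
finger_gap: -0.0004
t 3.3 tcp crad mm [-173.3   80.2] z 10.5 toolx yaw -164.9 tz [-0.001 -0.    -1.   ] F [ 0.2 -0.8 -0.1] gap -0.0
t 3.4 tcp crad mm [-173.2   80.3] z 10.8 toolx yaw -164.91 tz [-0.001 -0.    -1.   ] F [0.4 0.2 0.3] gap -0.0
```

View pics/s4.png

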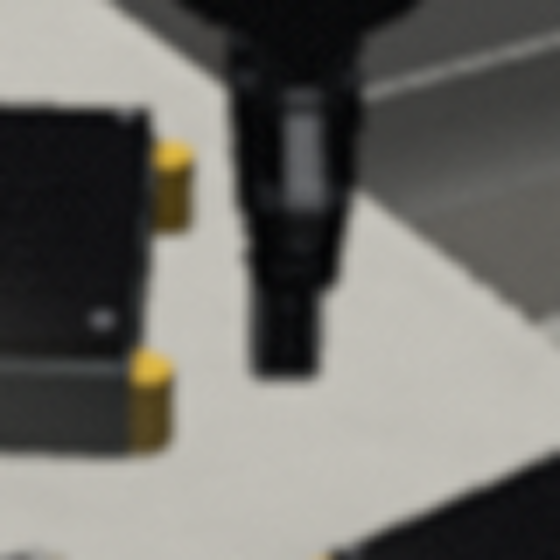

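View pics/w4.png

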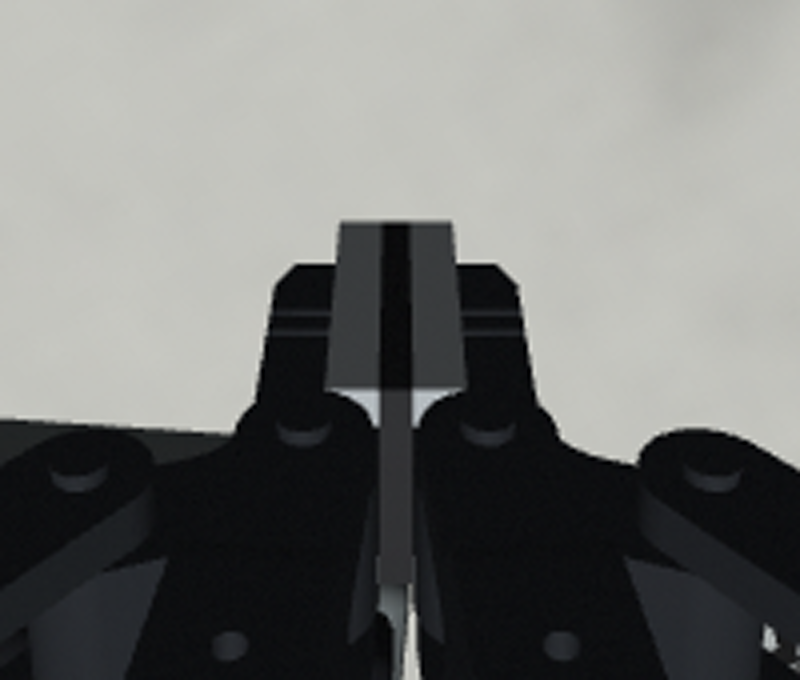

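```bash
python3 - <<'E'
from h import *
w=vision.snapshot("wrist"); o=robot.observe(); tcp=o["tcp_pos"]; r=R.from_quat(o["orientation"])
for z in (0,.01,.02,.03,.04,.05,.06):
    p=cast(w,(318.5,285.3),z)[0]; print(z,(r.inv().apply(p-tcp)*1000).round(1))
E
```

```text
0 [-8.3 -0.7 11. ]
0.01 [-3.1 -0.7  1. ]
0.02 [ 2.  -0.7 -9. ]
0.03 [  7.1  -0.7 -19. ]
0.04 [ 12.3  -0.7 -29. ]
0.05 [ 17.4  -0.7 -39. ]
0.06 [ 22.5  -0.7 -49. ]
```

Both views agree: the real tip is about 25–30 mm above where the stated geometry puts it. I'll keep descending slowly and watch the vertical force.

```bash
python3 -m jog '[[[0,0,0],[0,0,0.1],255],[[0,0,0],[0,0,0.1],255],[[0,0,0],[0,0,0.1],255],[[0,0,0],[0,0,0],255]]'
python3 - <<'E'
from h import *
st(); t=vision.snapshot("side"); crop(t,340,200,420,280,7,"pics/s5.png"); 
st()
E
```

```text
t: 3.78
tcp_pos: [0.3953, 0.2134, 0.0079]
orientation: [-0.131, 0.991, -0.0, -0.0]
contact_force: [0.1, -0.1, -0.5]
finger_gap: 0.0
t 3.78 tcp crad mm [-173.1   80.3] z 7.9 toolx yaw -164.91 tz [-0. -0. -1.] F [ 0.1 -0.1 -0.5] gap 0.0
t 3.83 tcp crad mm [-173.    80.3] z 8.0 toolx yaw -164.9 tz [-0. -0. -1.] F [-0.3 -0.8 -0.3] gap -0.0
```

View pics/s5.png

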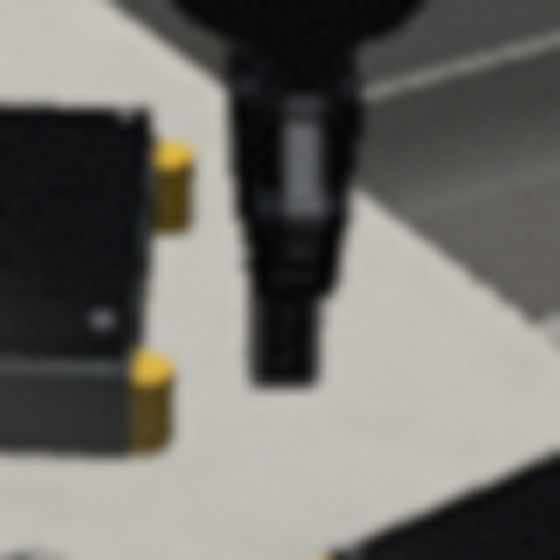

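```bash
python3 -m jog '[[[0,0,0],[0,0,0.1],255],[[0,0,0],[0,0,0.1],255],[[0,0,0],[0,0,0],255]]'; python3 -m jog '[[[0,0,0],[0,0,0.15],255],[[0,0,0],[0,0,0.15],255],[[0,0,0],[0,0,0.15],255],[[0,0,0],[0,0,0.15],255],[[0,0,0],[0,0,0],255]]'
python3 - <<'E'
from h import *
st(); t=vision.snapshot("side"); crop(t,340,200,420,280,7,"pics/s6.png"); 
st()
E
```

```text
t: 4.08
tcp_pos: [0.3953, 0.2135, 0.0059]
orientation: [-0.131, 0.991, -0.0, -0.0]
contact_force: [-0.4, -0.7, -0.1]
finger_gap: -0.0
t: 4.5
tcp_pos: [0.3952, 0.2134, -0.0003]
orientation: [-0.131, 0.991, -0.0, -0.0]
contact_force: [-0.0, 0.4, 0.9]
finger_gap: -0.0
t 4.5 tcp crad mm [-173.2   80.2] z -0.3 toolx yaw -164.91 tz [-0. -0. -1.] F [0.1 0.4 0.9] gap -0.0
t 4.55 tcp crad mm [-173.1   80.3] z -0.1 toolx yaw -164.9 tz [-0. -0. -1.] F [1.1 0.2 0.1] gap -0.0
```

View pics/s6.png

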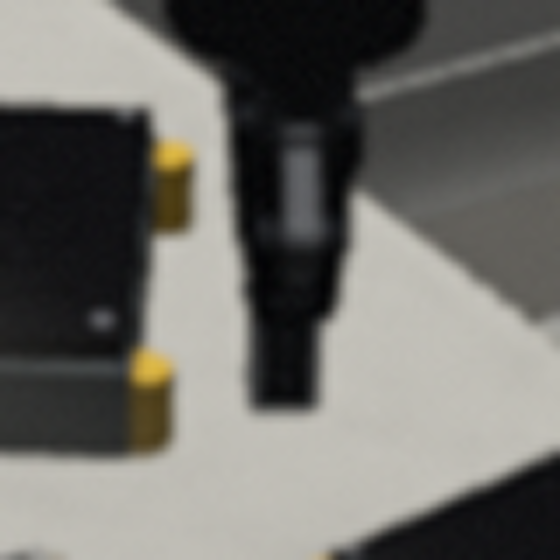

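```bash
python3 -m jog '[[[0,0,0],[0,0,0.2],255],[[0,0,0],[0,0,0.2],255],[[0,0,0],[0,0,0.2],255],[[0,0,0],[0,0,0.2],255],[[0,0,0],[0,0,0.1],255],[[0,0,0],[0,0,0],255]]'
python3 - <<'E'
from h import *
st(); t=vision.snapshot("side"); crop(t,340,200,420,280,7,"pics/s7.png"); 
E
```

```text
t: 5.05
tcp_pos: [0.3952, 0.2134, -0.0092]
orientation: [-0.131, 0.991, -0.0, -0.0]
contact_force: [-0.9, -0.7, 0.6]
finger_gap: 0.0001
t 5.05 tcp crad mm [-173.2   80.3] z -9.2 toolx yaw -164.9 tz [-0. -0. -1.] F [-1.  -0.5  0.6] gap 0.0
```

View pics/s7.png

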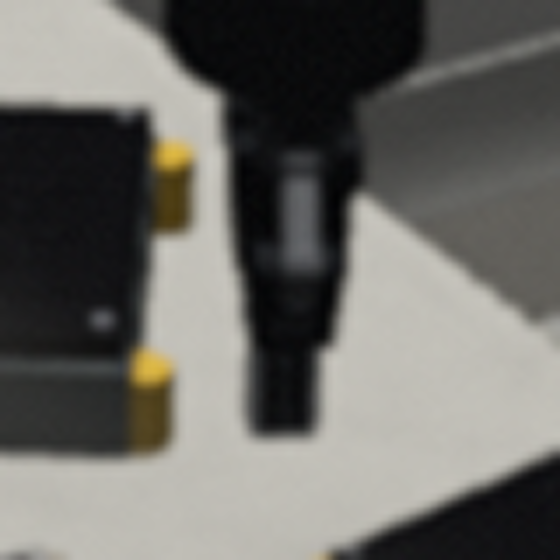

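The fingertip now stands about 14 mm above the bench at crop (283,434), with no force on it. I'll approach the left post and centre on it laterally.

```bash
python3 -m jog '[[[0,0,0],[-0.3,-0.1,0],255],[[0,0,0],[-0.3,-0.1,0],255],[[0,0,0],[-0.3,-0.1,0],255],[[0,0,0],[-0.3,-0.1,0],255],[[0,0,0],[-0.3,-0.1,0],255],[[0,0,0],[-0.1,0,0],255],[[0,0,0],[-0.1,0,0],255],[[0,0,0],[0,0,0],255]]'; python3 -c "
from h import *
st()"
python3 -m jog '[[[0,0,0],[-0.1,0,0],255],[[0,0,0],[-0.1,0,0],255],[[0,0,0],[-0.1,0,0],255]]';python3 -c "
from h import *
st()"
```

```text
t: 5.77
tcp_pos: [0.4133, 0.2132, -0.0089]
orientation: [-0.131, 0.991, 0.0, 0.0]
contact_force: [0.0, 0.2, 0.7]
finger_gap: 0.0001
t 5.77 tcp crad mm [-155.8   75.3] z -8.9 toolx yaw -164.91 tz [ 0.  0. -1.] F [0.1 0.2 0.7] gap 0.0
t: 6.02
tcp_pos: [0.416, 0.214, -0.0089]
orientation: [-0.131, 0.991, 0.0, -0.0]
contact_force: [0.2, 0.1, -0.5]
finger_gap: -0.0
t 6.02 tcp crad mm [-153.    75.4] z -8.9 toolx yaw -164.89 tz [-0.  0. -1.] F [ 0.2  0.  -0.5] gap -0.0
```

```bash
python3 -m jog '[[[0,0,0],[-0.08,0,0],255],[[0,0,0],[-0.08,0,0],255]]';python3 -m jog '[[[0,0,0],[-0.08,0,0],255],[[0,0,0],[-0.08,0,0],255]]';python3 -m jog '[[[0,0,0],[-0.08,0.02,0],255],[[0,0,0],[-0.08,0.02,0],255]]';python3 -c "
from h import *
st()"
```

```text
t: 6.18
tcp_pos: [0.4167, 0.214, -0.0091]
orientation: [-0.131, 0.991, -0.0, -0.001]
contact_force: [-3.3, -0.5, 1.2]
finger_gap: 0.0002
t: 6.35
tcp_pos: [0.4167, 0.2137, -0.0095]
orientation: [-0.131, 0.991, -0.001, -0.002]
contact_force: [-8.6, -1.7, 2.2]
finger_gap: 0.0002
t: 6.52
tcp_pos: [0.4167, 0.2137, -0.0098]
orientation: [-0.132, 0.991, -0.001, -0.004]
contact_force: [-11.1, -3.9, 3.0]
finger_gap: -0.0002
t 6.52 tcp crad mm [-152.3   74.9] z -9.8 toolx yaw -164.89 tz [-0.007 -0.004 -1.   ] F [-11.8  -0.9   3. ] gap -0.0
```

```bash
python3 -m jog '[[[0,0,0],[-0.08,0.02,0],255],[[0,0,0],[-0.08,0.02,0],255]]';python3 -m jog '[[[0,0,0],[-0.08,0.02,0],255],[[0,0,0],[-0.08,0.02,0],255]]';python3 -m jog '[[[0,0,0],[-0.08,0.02,0],255],[[0,0,0],[-0.08,0.02,0],255]]';python3 -c "
from h import *
st()"
```

```text
t: 6.68
tcp_pos: [0.4169, 0.2139, -0.0102]
orientation: [-0.132, 0.991, -0.002, -0.005]
contact_force: [-12.2, -3.4, 4.0]
finger_gap: 0.0001
t: 6.85
tcp_pos: [0.4182, 0.2149, -0.0102]
orientation: [-0.132, 0.991, -0.002, -0.005]
contact_force: [-12.3, -2.6, 3.2]
finger_gap: 0.0
t: 7.02
tcp_pos: [0.4195, 0.2159, -0.0102]
orientation: [-0.132, 0.991, -0.002, -0.005]
contact_force: [-13.6, -2.7, 4.2]
finger_gap: -0.0002
t 7.02 tcp crad mm [-149.    76.4] z -10.2 toolx yaw -164.86 tz [-0.009 -0.004 -1.   ] F [-13.8   1.    4.2] gap -0.0
```

```bash
python3 -m jog '[[[0,0,0],[-0.1,0.025,0],255],[[0,0,0],[-0.1,0.025,0],255],[[0,0,0],[-0.1,0.025,0],255],[[0,0,0],[-0.1,0.025,0],255],[[0,0,0],[-0.1,0.025,0],255]]';python3 -m jog '[[[0,0,0],[-0.1,0.025,0],255],[[0,0,0],[-0.1,0.025,0],255],[[0,0,0],[-0.1,0.025,0],255],[[0,0,0],[-0.1,0.025,0],255],[[0,0,0],[-0.1,0.025,0],255]]';python3 -m jog '[[[0,0,0],[-0.1,0.025,0],255],[[0,0,0],[-0.1,0.025,0],255],[[0,0,0],[-0.1,0.025,0],255],[[0,0,0],[-0.1,0.025,0],255]]';python3 -c "
from h import *
st()"
```

```text
t: 7.43
tcp_pos: [0.4238, 0.2189, -0.0102]
orientation: [-0.132, 0.991, -0.001, -0.005]
contact_force: [-13.8, -0.8, 4.4]
finger_gap: 0.0
t: 7.85
tcp_pos: [0.4283, 0.2217, -0.0102]
orientation: [-0.132, 0.991, -0.001, -0.005]
contact_force: [-13.6, -1.0, 3.5]
finger_gap: 0.0002
t: 8.18
tcp_pos: [0.4321, 0.2239, -0.0102]
orientation: [-0.132, 0.991, -0.001, -0.005]
contact_force: [-13.0, -1.0, 3.2]
finger_gap: 0.0002
t 8.18 tcp crad mm [-134.8   80.8] z -10.2 toolx yaw -164.82 tz [-0.009 -0.004 -1.   ] F [-12.8   2.4   3.2] gap 0.0
```

```bash
python3 -m jog '[[[0,0,0],[1,0,0],255],[[0,0,0],[2.5,0,0],255],[[0,0,0],[2,-1.5,0],255],[[0,0,0],[0,-3,0],255],[[0,0,0],[0,-3,0],255],[[0,0,0],[0,-3,0],255],[[0,0,0],[0,-2.5,0],255],[[0,0,0],[0,0,0],255]]';python3 - <<'E'
from h import *
st(); s=vision.snapshot("top"); np.savez("top2.npz",**s); crop(s,240,160,440,310,4,"pics/t4.png"); pack(s,np.array([.5,.16]),True)
E
```

```text
t: 8.85
tcp_pos: [0.4198, 0.0801, -0.0086]
orientation: [-0.128, 0.992, -0.001, 0.001]
contact_force: [0.5, -0.5, -0.4]
finger_gap: -0.0001
t 8.85 tcp crad mm [-184.1  -54.8] z -8.6 toolx yaw -165.28 tz [ 0.002 -0.002 -1.   ] F [ 0.3 -0.7 -0.4] gap -0.0
yellow [0.3113 0.2195] 226.5
yellow [0.3655 0.2899] 195.5
yellow [0.4498 0.2268] 439.5
```

View pics/t4.png

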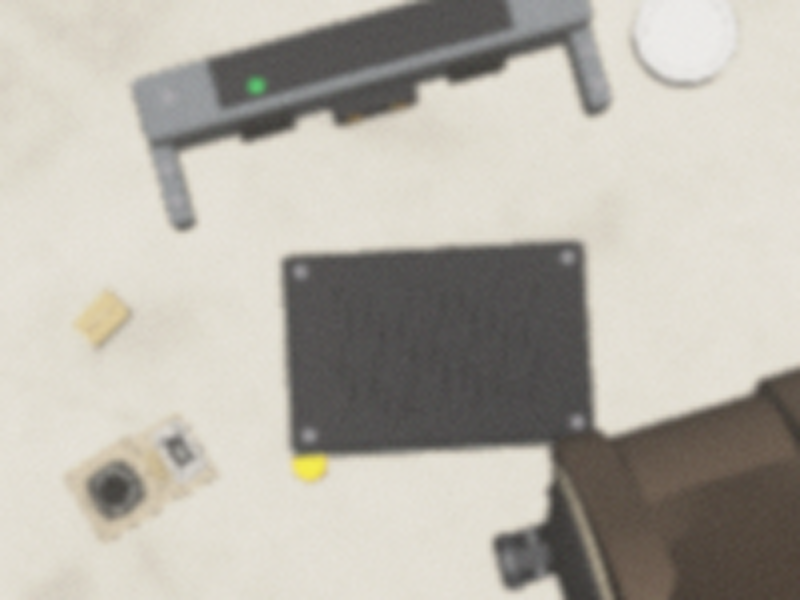

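The lid corners are at crop (283,258), (582,243), (594,430) and (292,453), and the left post is at (310,467). I'll fit the edges.

```bash
cat >> h.py <<'E'
def lid(s,FL,FR,BR,BL,x0,y0,k=4):
    c=lambda p:((p[0]+.5)/k-.5+x0,(p[1]+.5)/k-.5+y0)
    r={n:edge(s,c(a),c(b),.05,half=2.5) for n,a,b in (("F",FL,FR),("B",BL,BR),("L",FL,BL),("R",FR,BR)) if a is not None and b is not None}
    ys=[]
    for n in r: y=r[n][1]; y=(y+90+90)%180-90 if n in"FB" else (y+90)%180-90; ys.append(y)
    print({n:(round(float(y),2),round(float(r[n][2]),2)) for n,y in zip(r,ys)})
    w=[3 if n in"FB" else 2 for n in r]; th=np.radians(np.average(ys,weights=w)); ex=np.array([np.cos(th),np.sin(th)]); ey=np.array([-ex[1],ex[0]])
    X=[]; 
    if "F" in r: X.append(r["F"][0]@ex-.0485)
    if "B" in r: X.append(r["B"][0]@ex+.0485)
    Y=[]
    if "L" in r: Y.append(r["L"][0]@ey-.0735)
    if "R" in r: Y.append(r["R"][0]@ey+.0735)
    print("X diff",np.ptp(X)*1000,"Y diff",np.ptp(Y)*1000)
    ctr=np.mean(X)*ex+np.mean(Y)*ey; t=np.degrees(th)-15.1; cc=crad(ctr)
    a=np.radians(t); Rm=np.array([[np.cos(a),-np.sin(a)],[np.sin(a),np.cos(a)]])
    print("pack in cradle mm",cc.round(1),"yaw",t.round(2)); 
    for n,sg in(("L",1),("R",-1)):
        q=cc+Rm@[-53,66*sg]; print("post axis",n,q.round(1),"TCP contact",(q-[18.4,0]).round(1))
E
python3 - <<'E'
from h import *
lid(dict(np.load("top1.npz")),(256,375),(547,320),(585,512),(293,567),245,140)
lid(dict(np.load("top2.npz")),(283,258),(582,243),None,(292,453),240,160)
s=dict(np.load("top2.npz"))
lid(s,(283,258),(582,243),(591,420),None,240,160)
E
```

```text
{'F': (10.62, 0.17), 'B': (10.59, 0.15), 'L': (10.6, 0.2), 'R': (10.65, 0.17)}
X diff 1.1242832031032046 Y diff 0.19313712671994998
pack in cradle mm [-86.2   4.7] yaw -4.48
post axis L [-133.9   74.7] TCP contact [-152.3   74.7]
post axis R [-144.2  -56.9] TCP contact [-162.6  -56.9]
{'F': (2.53, 0.15), 'L': (2.55, 0.17)}
X diff 0.0 Y diff 0.0
pack in cradle mm [-78.2   3.5] yaw -12.56
post axis L [-115.6   79.5] TCP contact [-134.    79.5]
post axis R [-144.3  -49.4] TCP contact [-162.7  -49.4]
{'F': (2.53, 0.15), 'R': (2.49, 0.18)}
X diff 0.0 Y diff 0.0
pack in cradle mm [-78.3   3.4] yaw -12.58
post axis L [-115.6   79.4] TCP contact [-134.    79.4]
post axis R [-144.4  -49.4] TCP contact [-162.8  -49.4]
```

The model matches the measurement. Next is the right post, where the contact is expected at TCP x about −162.7, y about −49.4.

```bash
python3 -m jog '[[[0,0,0],[-0.3,0.1,0],255],[[0,0,0],[-0.3,0.1,0],255],[[0,0,0],[-0.3,0.1,0],255],[[0,0,0],[-0.3,0.1,0],255],[[0,0,0],[-0.3,0.05,0],255],[[0,0,0],[-0.2,0,0],255],[[0,0,0],[-0.1,0,0],255],[[0,0,0],[-0.1,0,0],255]]'; python3 -c "
from h import *
st()";  python3 -m jog '[[[0,0,0],[-0.08,0,0],255],[[0,0,0],[-0.08,0,0],255],[[0,0,0],[-0.08,0,0],255],[[0,0,0],[-0.08,0,0],255],[[0,0,0],[-0.08,0,0],255]]'; python3 -c "
from h import *
st()"; python3 -m jog '[[[0,0,0],[-0.08,0,0],255],[[0,0,0],[-0.08,0,0],255],[[0,0,0],[-0.08,0,0],255]]'; python3 -c "
from h import *
st()"
```

```text
t: 9.57
tcp_pos: [0.4354, 0.0946, -0.009]
orientation: [-0.131, 0.991, -0.0, -0.0]
contact_force: [-0.5, -0.5, 0.9]
finger_gap: -0.0001
t 9.57 tcp crad mm [-165.3  -44.9] z -9.0 toolx yaw -164.89 tz [-0. -0. -1.] F [-0.6 -0.3  0.9] gap -0.0
t: 9.98
tcp_pos: [0.4373, 0.0947, -0.0093]
orientation: [-0.131, 0.991, -0.0, -0.002]
contact_force: [-6.5, -1.6, 2.3]
finger_gap: -0.0
t 9.98 tcp crad mm [-163.4  -45.3] z -9.3 toolx yaw -164.93 tz [-0.004 -0.001 -1.   ] F [-6.7  0.1  2.3] gap -0.0
t: 10.23
tcp_pos: [0.4373, 0.0946, -0.0098]
orientation: [-0.131, 0.991, -0.001, -0.004]
contact_force: [-11.2, -3.6, 3.6]
finger_gap: -0.0002
t 10.23 tcp crad mm [-163.4  -45.4] z -9.8 toolx yaw -164.93 tz [-0.008 -0.002 -1.   ] F [-11.7  -0.5   3.6] gap -0.0
```

```bash
python3 -m jog '[[[0,0,0],[-0.08,-0.1,0],255],[[0,0,0],[-0.08,-0.1,0],255],[[0,0,0],[-0.08,-0.1,0],255],[[0,0,0],[-0.08,-0.1,0],255]]'; python3 -m jog '[[[0,0,0],[-0.1,-0.1,0],255],[[0,0,0],[-0.1,-0.1,0],255],[[0,0,0],[-0.1,-0.1,0],255],[[0,0,0],[-0.1,-0.1,0],255],[[0,0,0],[-0.1,-0.08,0],255],[[0,0,0],[-0.1,-0.08,0],255]]'; python3 -c "
from h import *
st()"
```

```text
t: 10.57
tcp_pos: [0.4408, 0.0922, -0.0101]
orientation: [-0.132, 0.991, -0.0, -0.004]
contact_force: [-10.2, 0.7, -0.2]
finger_gap: -0.0002
t: 11.07
tcp_pos: [0.4486, 0.0885, -0.0101]
orientation: [-0.132, 0.991, -0.0, -0.004]
contact_force: [-9.7, -0.7, 0.0]
finger_gap: 0.0003
t 11.07 tcp crad mm [-154.2  -54.2] z -10.1 toolx yaw -164.88 tz [-0.008 -0.002 -1.   ] F [-9.5  1.9  0. ] gap 0.0
```

```bash
python3 -m jog '[[[0,0,0],[-0.1,-0.06,0],255],[[0,0,0],[-0.1,-0.06,0],255],[[0,0,0],[-0.1,-0.06,0],255],[[0,0,0],[-0.1,-0.06,0],255],[[0,0,0],[-0.1,-0.06,0],255],[[0,0,0],[-0.1,-0.06,0],255],[[0,0,0],[-0.1,-0.06,0],255],[[0,0,0],[-0.1,-0.06,0],255],[[0,0,0],[-0.1,-0.05,0],255],[[0,0,0],[-0.1,-0.05,0],255]]'; python3 -m jog '[[[0,0,0],[-0.1,-0.05,0],255],[[0,0,0],[-0.1,-0.05,0],255],[[0,0,0],[-0.1,-0.05,0],255],[[0,0,0],[-0.1,-0.05,0],255],[[0,0,0],[-0.1,-0.05,0],255],[[0,0,0],[-0.1,-0.05,0],255],[[0,0,0],[-0.1,-0.05,0],255],[[0,0,0],[-0.1,-0.04,0],255],[[0,0,0],[-0.1,-0.04,0],255],[[0,0,0],[-0.1,-0.04,0],255]]'; python3 -c "
from h import *
st()"; python3 -m jog '[[[0,0,0],[-0.1,-0.04,0],255],[[0,0,0],[-0.1,-0.04,0],255],[[0,0,0],[-0.1,-0.04,0],255],[[0,0,0],[-0.1,-0.04,0],255],[[0,0,0],[-0.1,-0.03,0],255],[[0,0,0],[-0.1,-0.03,0],255],[[0,0,0],[-0.1,-0.03,0],255],[[0,0,0],[-0.1,-0.03,0],255],[[0,0,0],[-0.1,-0.03,0],255],[[0,0,0],[-0.1,-0.03,0],255]]'; python3 -c "
from h import *
st()"
```

```text
t: 11.9
tcp_pos: [0.4585, 0.0848, -0.0102]
orientation: [-0.131, 0.991, -0.001, -0.005]
contact_force: [-12.8, -2.4, 3.1]
finger_gap: 0.0
t: 12.73
tcp_pos: [0.4691, 0.0823, -0.0104]
orientation: [-0.131, 0.991, -0.001, -0.006]
contact_force: [-12.9, -3.4, 2.9]
finger_gap: -0.0002
t 12.73 tcp crad mm [-136.   -65.6] z -10.4 toolx yaw -164.94 tz [-0.011 -0.003 -1.   ] F [-13.4   0.1   2.9] gap -0.0
t: 13.57
tcp_pos: [0.4798, 0.081, -0.0104]
orientation: [-0.131, 0.991, -0.001, -0.006]
contact_force: [-11.9, -5.5, 2.9]
finger_gap: -0.0
t 13.57 tcp crad mm [-126.   -69.5] z -10.4 toolx yaw -164.97 tz [-0.011 -0.004 -1.   ] F [-12.9  -2.2   2.9] gap -0.0
```

```bash
python3 -m jog '[[[0,0,0],[1,0,0],255],[[0,0,0],[2,0,0],255],[[0,0,0],[1,1.5,0],255],[[0,0,0],[0,3,0],255],[[0,0,0],[0,3,0],255],[[0,0,0],[0,3,0],255],[[0,0,0],[0,2.8,0],255],[[0,0,0],[0,0,0],255]]';python3 - <<'E'
from h import *
st(); s=vision.snapshot("top"); np.savez("top3.npz",**s); crop(s,240,140,440,290,4,"pics/t5.png")
E
```

```text
t: 14.23
tcp_pos: [0.4114, 0.2082, -0.0085]
orientation: [-0.135, 0.991, 0.002, 0.001]
contact_force: [-0.6, 0.7, 0.1]
finger_gap: -0.0003
t 14.23 tcp crad mm [-158.9   71. ] z -8.5 toolx yaw -164.5 tz [ 0.002  0.004 -1.   ] F [-0.4  0.9  0.1] gap -0.0
```

View pics/t5.png

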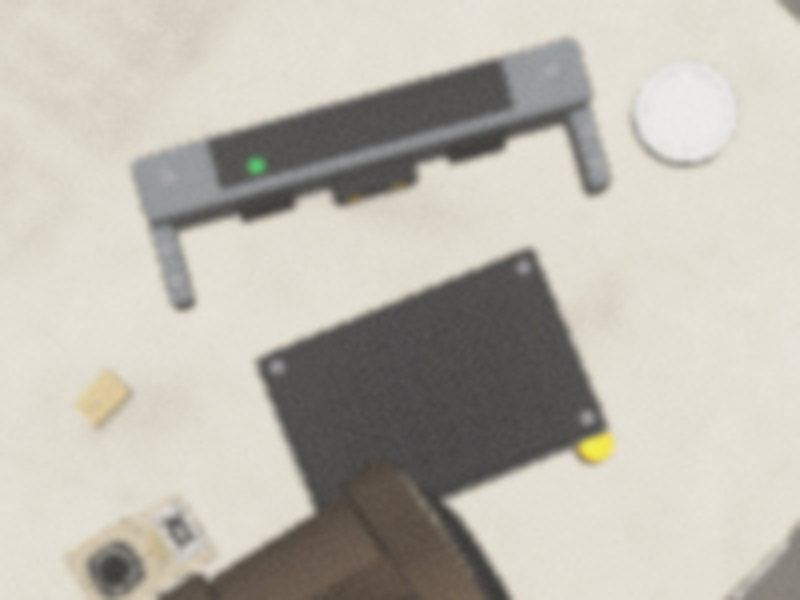

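The lid corners are at crop (259,360), (533,250), (606,428) and about (317,505). The arm hides part of the rear-left.

```bash
python3 - <<'E'
from h import *
s=dict(np.load("top3.npz"))
lid(s,(259,360),(533,250),(606,428),None,240,140)
lid(s,(259,360),(533,250),None,(312,490),240,140)
E
```

```text
{'F': (21.67, 0.21), 'R': (21.62, 0.3)}
X diff 0.0 Y diff 0.0
pack in cradle mm [-61.7   2.1] yaw 6.55
post axis L [-121.9   61.6] TCP contact [-140.3   61.6]
post axis R [-106.9  -69.5] TCP contact [-125.3  -69.5]
{'F': (21.67, 0.21), 'L': (21.79, 0.2)}
X diff 0.0 Y diff 0.0
pack in cradle mm [-61.8   2.3] yaw 6.62
post axis L [-122.    61.7] TCP contact [-140.4   61.7]
post axis R [-106.8  -69.4] TCP contact [-125.2  -69.4]
```

```bash
python3 -m jog '[[[0,0,0],[-0.3,-0.25,0],255],[[0,0,0],[-0.3,-0.25,0],255],[[0,0,0],[-0.3,-0.25,0],255],[[0,0,0],[-0.3,-0.2,0],255],[[0,0,0],[-0.3,0,0],255],[[0,0,0],[-0.1,0,0],255],[[0,0,0],[-0.1,0,0],255]]'; python3 -c "
from h import *
st()";  python3 -m jog '[[[0,0,0],[-0.08,0,0],255],[[0,0,0],[-0.08,0,0],255],[[0,0,0],[-0.08,0,0],255],[[0,0,0],[-0.08,0,0],255],[[0,0,0],[-0.08,0,0],255]]'; python3 -c "
from h import *
st()"; python3 -m jog '[[[0,0,0],[-0.08,0,0],255],[[0,0,0],[-0.08,0,0],255],[[0,0,0],[-0.08,0,0],255]]'; python3 -c "
from h import *
st()"
```

```text
t: 14.87
tcp_pos: [0.4316, 0.1965, -0.009]
orientation: [-0.131, 0.991, 0.0, 0.0]
contact_force: [0.2, -0.1, 0.6]
finger_gap: 0.0003
t 14.87 tcp crad mm [-142.4   54.5] z -9.0 toolx yaw -164.96 tz [ 0.  0. -1.] F [ 0.2 -0.2  0.6] gap 0.0
t: 15.28
tcp_pos: [0.4331, 0.1973, -0.0093]
orientation: [-0.132, 0.991, -0.0, -0.002]
contact_force: [-6.9, -1.4, 1.9]
finger_gap: -0.0002
t 15.28 tcp crad mm [-140.7   54.9] z -9.3 toolx yaw -164.88 tz [-0.003 -0.001 -1.   ] F [-7.   0.5  1.9] gap -0.0
t: 15.53
tcp_pos: [0.4332, 0.1971, -0.0099]
orientation: [-0.132, 0.991, -0.001, -0.004]
contact_force: [-11.5, -2.2, 4.2]
finger_gap: 0.0001
t 15.53 tcp crad mm [-140.8   54.7] z -9.9 toolx yaw -164.85 tz [-0.007 -0.003 -1.   ] F [-11.7   0.9   4.2] gap 0.0
```

```bash
python3 -m jog '[[[0,0,0],[0.1,0.2,0],255],[[0,0,0],[0.1,0.2,0],255],[[0,0,0],[0,0.2,0],255],[[0,0,0],[0,0.1,0],255],[[0,0,0],[-0.08,0.05,0],255],[[0,0,0],[-0.08,0.05,0],255]]'; python3 -c "
from h import *
st()";  python3 -m jog '[[[0,0,0],[-0.08,0.05,0],255],[[0,0,0],[-0.08,0.05,0],255],[[0,0,0],[-0.08,0.05,0],255],[[0,0,0],[-0.1,0.05,0],255],[[0,0,0],[-0.1,0.05,0],255],[[0,0,0],[-0.1,0.05,0],255],[[0,0,0],[-0.1,0.05,0],255],[[0,0,0],[-0.1,0.05,0],255]]'; python3 -c "
from h import *
st()"
```

```text
t: 16.03
tcp_pos: [0.4312, 0.2043, -0.0098]
orientation: [-0.131, 0.991, -0.001, -0.003]
contact_force: [-11.0, -4.3, 2.7]
finger_gap: -0.0002
t 16.03 tcp crad mm [-140.8   62.1] z -9.8 toolx yaw -164.89 tz [-0.007 -0.004 -1.   ] F [-11.8  -1.3   2.7] gap -0.0
t: 16.7
tcp_pos: [0.4356, 0.2097, -0.0102]
orientation: [-0.132, 0.991, -0.002, -0.005]
contact_force: [-13.6, -4.5, 4.7]
finger_gap: 0.0002
t 16.7 tcp crad mm [-135.1   66.2] z -10.2 toolx yaw -164.88 tz [-0.009 -0.005 -1.   ] F [-14.3  -0.8   4.7] gap 0.0
```

```bash
python3 -m jog '[[[0,0,0],[-0.1,0.04,0],255],[[0,0,0],[-0.1,0.04,0],255],[[0,0,0],[-0.1,0.04,0],255],[[0,0,0],[-0.1,0.04,0],255],[[0,0,0],[-0.1,0.04,0],255],[[0,0,0],[-0.1,0.04,0],255],[[0,0,0],[-0.1,0.04,0],255],[[0,0,0],[-0.1,0.04,0],255],[[0,0,0],[-0.1,0.03,0],255],[[0,0,0],[-0.1,0.03,0],255],[[0,0,0],[-0.1,0.03,0],255],[[0,0,0],[-0.1,0.03,0],255]]'; python3 -m jog '[[[0,0,0],[-0.1,0.03,0],255],[[0,0,0],[-0.1,0.03,0],255],[[0,0,0],[-0.1,0.03,0],255],[[0,0,0],[-0.1,0.03,0],255],[[0,0,0],[-0.1,0.03,0],255],[[0,0,0],[-0.1,0.03,0],255],[[0,0,0],[-0.1,0.03,0],255],[[0,0,0],[-0.1,0.03,0],255],[[0,0,0],[-0.1,0.03,0],255],[[0,0,0],[-0.1,0.03,0],255],[[0,0,0],[-0.1,0.03,0],255],[[0,0,0],[-0.1,0.03,0],255]]'; python3 -c "
from h import *
st()"; python3 -m jog '[[[0,0,0],[-0.1,0.02,0],255],[[0,0,0],[-0.1,0.02,0],255],[[0,0,0],[-0.1,0.02,0],255],[[0,0,0],[-0.1,0.02,0],255],[[0,0,0],[-0.1,0.02,0],255],[[0,0,0],[-0.1,0.02,0],255],[[0,0,0],[-0.1,0.02,0],255],[[0,0,0],[-0.1,0.02,0],255],[[0,0,0],[-0.1,0.02,0],255],[[0,0,0],[-0.1,0.02,0],255]]'; python3 -c "
from h import *
st()"
```

```text
t: 17.7
tcp_pos: [0.4457, 0.2181, -0.0102]
orientation: [-0.132, 0.991, -0.001, -0.005]
contact_force: [-14.9, -1.4, 3.9]
finger_gap: -0.0002
t: 18.7
tcp_pos: [0.4567, 0.2254, -0.0102]
orientation: [-0.132, 0.991, -0.001, -0.005]
contact_force: [-13.1, -0.2, 2.9]
finger_gap: 0.0003
t 18.7 tcp crad mm [-110.7   75.8] z -10.2 toolx yaw -164.8 tz [-0.009 -0.003 -1.   ] F [-12.7   3.2   2.9] gap 0.0
t: 19.53
tcp_pos: [0.467, 0.2301, -0.0102]
orientation: [-0.132, 0.991, -0.001, -0.004]
contact_force: [-10.3, 1.0, -1.3]
finger_gap: -0.0003
t 19.53 tcp crad mm [-99.5  77.7] z -10.2 toolx yaw -164.82 tz [-0.007 -0.002 -1.   ] F [-9.7  3.7 -1.3] gap -0.0
```

```bash
python3 -m jog '[[[0,0,0],[1,0,0],255],[[0,0,0],[2.5,0,0],255],[[0,0,0],[1.8,-1.5,0],255],[[0,0,0],[0,-3,0],255],[[0,0,0],[0,-3,0],255],[[0,0,0],[0,-3,0],255],[[0,0,0],[0,-2,0],255],[[0,0,0],[0,-0.4,0],255],[[0,0,0],[0,0,0],255],[[0,0,0],[0,0,0],255]]';python3 - <<'E'
from h import *
st(); s=vision.snapshot("top"); np.savez("top4.npz",**s); crop(s,240,140,440,290,4,"pics/t6.png")
E
```

```text
t: 20.37
tcp_pos: [0.454, 0.0928, -0.0087]
orientation: [-0.131, 0.991, 0.0, 0.001]
contact_force: [-0.4, 0.6, -0.4]
finger_gap: 0.0001
t 20.37 tcp crad mm [-147.8  -51.4] z -8.7 toolx yaw -164.92 tz [ 0.001  0.001 -1.   ] F [-0.3  0.7 -0.4] gap 0.0
```

View pics/t6.png

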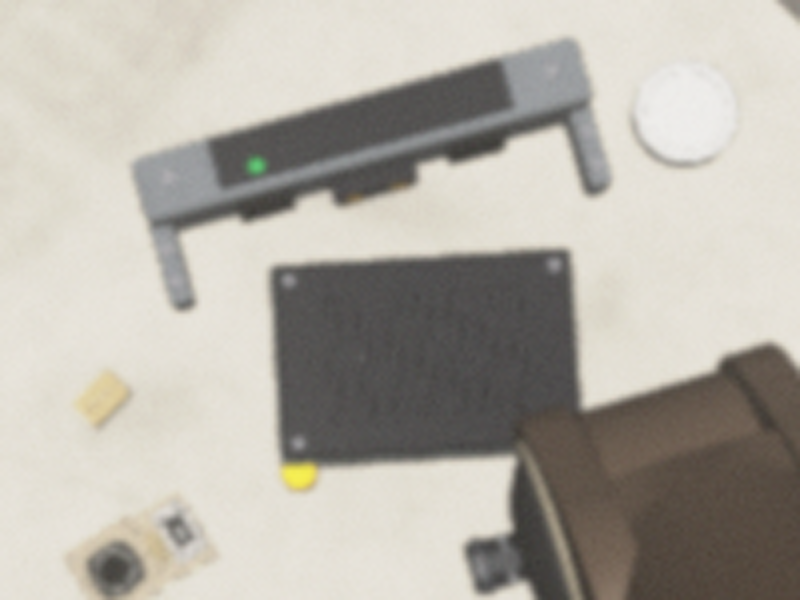

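Lid corners are at crop (271,268), (568,251) and (281,464), with the right edge visible down to (578,400).

```bash
python3 - <<'E'
from h import *
s=dict(np.load("top4.npz"))
lid(s,(271,268),(568,251),None,(281,464),240,140)
lid(s,(271,268),(568,251),(577,400),None,240,140)
E
```

```text
{'F': (2.92, 0.16), 'L': (2.74, 0.17)}
X diff 0.0 Y diff 0.0
pack in cradle mm [-42.9  -0.5] yaw -12.25
post axis L [-80.7  75.2] TCP contact [-99.1  75.2]
post axis R [-108.7  -53.8] TCP contact [-127.1  -53.8]
{'F': (2.92, 0.16), 'R': (2.54, 0.15)}
X diff 0.0 Y diff 0.0
pack in cradle mm [-42.9  -0.6] yaw -12.33
post axis L [-80.6  75.2] TCP contact [-99.   75.2]
post axis R [-108.8  -53.8] TCP contact [-127.2  -53.8]
```

```bash
python3 -m jog '[[[0,0,0],[-0.3,-0.05,0],255],[[0,0,0],[-0.3,-0.05,0],255],[[0,0,0],[-0.3,-0.05,0],255],[[0,0,0],[-0.3,0,0],255],[[0,0,0],[-0.3,0,0],255],[[0,0,0],[-0.2,0,0],255],[[0,0,0],[-0.1,0,0],255],[[0,0,0],[-0.1,0,0],255]]'; python3 -c "
from h import *
st()";  python3 -m jog '[[[0,0,0],[-0.08,0,0],255],[[0,0,0],[-0.08,0,0],255],[[0,0,0],[-0.08,0,0],255],[[0,0,0],[-0.08,0,0],255],[[0,0,0],[-0.08,0,0],255],[[0,0,0],[-0.08,0,0],255],[[0,0,0],[-0.08,0,0],255]]'; python3 -c "
from h import *
st()"; python3 -m jog '[[[0,0,0],[-0.08,-0.05,0],255],[[0,0,0],[-0.08,-0.05,0],255],[[0,0,0],[-0.08,-0.05,0],255],[[0,0,0],[-0.08,-0.05,0],255]]'; python3 -c "
from h import *
st()"
```

```text
t: 21.08
tcp_pos: [0.4724, 0.0956, -0.009]
orientation: [-0.131, 0.991, 0.0, -0.0]
contact_force: [0.3, -0.4, -0.2]
finger_gap: -0.0004
t 21.08 tcp crad mm [-129.3  -53.5] z -9.0 toolx yaw -164.9 tz [-0.  0. -1.] F [ 0.2 -0.5 -0.2] gap -0.0
t: 21.67
tcp_pos: [0.4743, 0.0959, -0.0097]
orientation: [-0.131, 0.991, -0.001, -0.003]
contact_force: [-10.2, -2.8, 1.6]
finger_gap: -0.0003
t 21.67 tcp crad mm [-127.4  -53.8] z -9.7 toolx yaw -164.92 tz [-0.006 -0.002 -1.   ] F [-10.6  -0.1   1.6] gap -0.0
t: 22.0
tcp_pos: [0.4753, 0.0947, -0.0104]
orientation: [-0.132, 0.991, -0.001, -0.006]
contact_force: [-12.8, -2.2, 2.7]
finger_gap: 0.0001
t 22.0 tcp crad mm [-126.8  -55.2] z -10.4 toolx yaw -164.89 tz [-0.011 -0.003 -1.   ] F [-12.9   1.2   2.7] gap 0.0
```

Contact is right where it was predicted. Now the 44 mm swing.

```bash
python3 -m jog '[[[0,0,0],[-0.1,-0.07,0],255],[[0,0,0],[-0.1,-0.07,0],255],[[0,0,0],[-0.1,-0.07,0],255],[[0,0,0],[-0.1,-0.07,0],255],[[0,0,0],[-0.1,-0.07,0],255],[[0,0,0],[-0.1,-0.07,0],255],[[0,0,0],[-0.1,-0.06,0],255],[[0,0,0],[-0.1,-0.06,0],255],[[0,0,0],[-0.1,-0.06,0],255],[[0,0,0],[-0.1,-0.06,0],255],[[0,0,0],[-0.1,-0.06,0],255],[[0,0,0],[-0.1,-0.06,0],255]]'; python3 -c "
from h import *
st()"; python3 -m jog '[[[0,0,0],[-0.1,-0.05,0],255],[[0,0,0],[-0.1,-0.05,0],255],[[0,0,0],[-0.1,-0.05,0],255],[[0,0,0],[-0.1,-0.05,0],255],[[0,0,0],[-0.1,-0.05,0],255],[[0,0,0],[-0.1,-0.05,0],255],[[0,0,0],[-0.1,-0.05,0],255],[[0,0,0],[-0.1,-0.05,0],255],[[0,0,0],[-0.1,-0.05,0],255],[[0,0,0],[-0.1,-0.04,0],255],[[0,0,0],[-0.1,-0.04,0],255],[[0,0,0],[-0.1,-0.04,0],255]]'; python3 -c "
from h import *
st()"; python3 -m jog '[[[0,0,0],[-0.1,-0.04,0],255],[[0,0,0],[-0.1,-0.04,0],255],[[0,0,0],[-0.1,-0.04,0],255],[[0,0,0],[-0.1,-0.04,0],255],[[0,0,0],[-0.1,-0.03,0],255],[[0,0,0],[-0.1,-0.03,0],255],[[0,0,0],[-0.1,-0.03,0],255],[[0,0,0],[-0.1,-0.03,0],255],[[0,0,0],[-0.1,-0.03,0],255],[[0,0,0],[-0.1,-0.03,0],255]]'; python3 -c "
from h import *
st()"
```

```text
t: 23.0
tcp_pos: [0.4889, 0.0899, -0.0104]
orientation: [-0.131, 0.991, -0.001, -0.006]
contact_force: [-13.8, -2.6, 4.7]
finger_gap: -0.0004
t 23.0 tcp crad mm [-114.9  -63.3] z -10.4 toolx yaw -164.91 tz [-0.011 -0.003 -1.   ] F [-14.    1.1   4.7] gap -0.0
t: 24.0
tcp_pos: [0.502, 0.087, -0.0105]
orientation: [-0.131, 0.991, -0.001, -0.006]
contact_force: [-12.8, -4.5, 2.6]
finger_gap: -0.0002
t 24.0 tcp crad mm [-103.   -69.6] z -10.5 toolx yaw -164.94 tz [-0.011 -0.003 -1.   ] F [-13.6  -1.    2.6] gap -0.0
t: 24.83
tcp_pos: [0.5129, 0.0858, -0.0106]
orientation: [-0.131, 0.991, -0.001, -0.006]
contact_force: [-12.7, -5.7, 3.4]
finger_gap: 0.0001
t 24.83 tcp crad mm [-92.8 -73.6] z -10.6 toolx yaw -164.97 tz [-0.011 -0.004 -1.   ] F [-13.7  -2.2   3.4] gap 0.0
```

```bash
python3 -m jog '[[[0,0,0],[-0.1,-0.03,0],255],[[0,0,0],[-0.1,-0.03,0],255],[[0,0,0],[-0.1,-0.02,0],255],[[0,0,0],[-0.1,-0.02,0],255],[[0,0,0],[-0.1,-0.02,0],255],[[0,0,0],[-0.1,-0.02,0],255],[[0,0,0],[-0.1,-0.02,0],255],[[0,0,0],[-0.1,-0.02,0],255]]'; python3 -c "
from h import *
st()"; python3 -m jog '[[[0,0,0],[1,0,0],255],[[0,0,0],[2,0,0],255],[[0,0,0],[1.3,1.5,0],255],[[0,0,0],[0,3,0],255],[[0,0,0],[0,3,0],255],[[0,0,0],[0,3,0],255],[[0,0,0],[0,2.5,0],255],[[0,0,0],[0,0.5,0],255],[[0,0,0],[0,0,0],255],[[0,0,0],[0,0,0],255]]';python3 - <<'E'
from h import *
st(); s=vision.snapshot("top"); np.savez("top5.npz",**s); crop(s,240,140,440,290,4,"pics/t7.png")
E
```

```text
t: 25.5
tcp_pos: [0.5214, 0.0857, -0.0106]
orientation: [-0.131, 0.991, -0.001, -0.005]
contact_force: [-11.6, -6.7, 2.8]
finger_gap: -0.0001
t 25.5 tcp crad mm [-84.6 -75.9] z -10.6 toolx yaw -164.99 tz [-0.01  -0.004 -1.   ] F [-13.   -3.4   2.8] gap -0.0
t: 26.33
tcp_pos: [0.4504, 0.2078, -0.0088]
orientation: [-0.132, 0.991, -0.0, 0.0]
contact_force: [0.3, -0.3, 0.4]
finger_gap: 0.0001
t 26.33 tcp crad mm [-121.3   60.5] z -8.8 toolx yaw -164.87 tz [ 0.001  0.    -1.   ] F [ 0.2 -0.4  0.4] gap 0.0
```

View pics/t7.png

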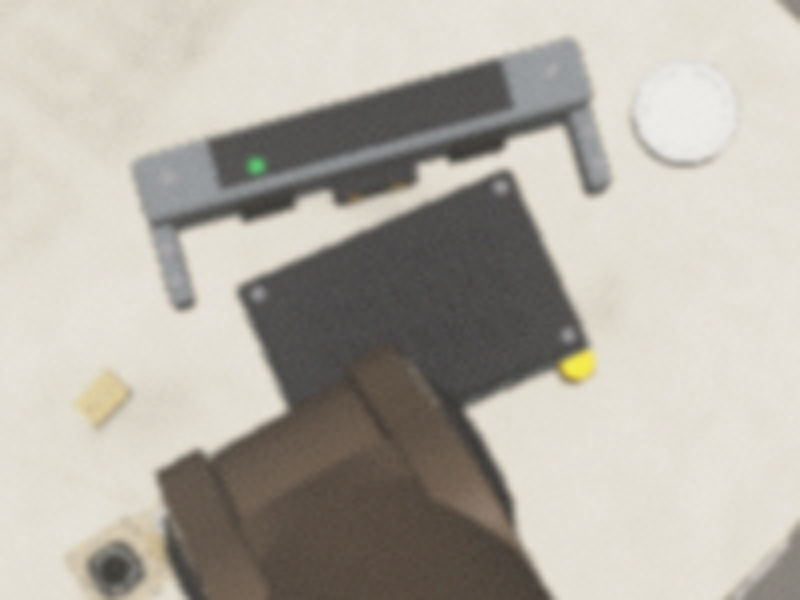

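Lid corners are at crop (240,288), (510,171) and (586,345), with the left edge visible down to (285,395).

```bash
python3 - <<'E'
from h import *
s=dict(np.load("top5.npz"))
lid(s,(240,288),(510,171),(586,345),None,240,140)
lid(s,(240,288),(510,171),None,(284,392),240,140)
E
```

```text
{'F': (23.35, 0.21), 'R': (23.5, 0.24)}
X diff 0.0 Y diff 0.0
pack in cradle mm [-22.9   0.6] yaw 8.31
post axis L [-84.9  58.3] TCP contact [-103.3   58.3]
post axis R [-65.8 -72.3] TCP contact [-84.2 -72.3]
{'F': (23.35, 0.21), 'L': (23.51, 0.22)}
X diff 0.0 Y diff 0.0
pack in cradle mm [-22.9   0.7] yaw 8.31
post axis L [-84.9  58.3] TCP contact [-103.3   58.3]
post axis R [-65.8 -72.3] TCP contact [-84.2 -72.3]
```

```bash
python3 -m jog '[[[0,0,0],[-0.3,-0.1,0],255],[[0,0,0],[-0.3,-0.1,0],255],[[0,0,0],[-0.3,0,0],255],[[0,0,0],[-0.3,0,0],255],[[0,0,0],[-0.3,0,0],255],[[0,0,0],[-0.1,0,0],255],[[0,0,0],[-0.1,0,0],255]]'; python3 -c "
from h import *
st()";  python3 -m jog '[[[0,0,0],[-0.08,0,0],255],[[0,0,0],[-0.08,0,0],255],[[0,0,0],[-0.08,0,0],255],[[0,0,0],[-0.08,0,0],255],[[0,0,0],[-0.08,0,0],255],[[0,0,0],[-0.08,0,0],255],[[0,0,0],[-0.08,0,0],255]]'; python3 -c "
from h import *
st()"; python3 -m jog '[[[0,0,0],[-0.08,0.05,0],255],[[0,0,0],[-0.08,0.05,0],255],[[0,0,0],[-0.08,0.05,0],255],[[0,0,0],[-0.08,0.05,0],255],[[0,0,0],[-0.08,0.05,0],255]]'; python3 -c "
from h import *
st()"
```

```text
t: 26.97
tcp_pos: [0.4673, 0.2105, -0.009]
orientation: [-0.131, 0.991, 0.0, -0.0]
contact_force: [0.7, 0.2, 0.1]
finger_gap: 0.0001
t 26.97 tcp crad mm [-104.3   58.7] z -9.0 toolx yaw -164.91 tz [-0.  0. -1.] F [0.8 0.  0.1] gap 0.0
t: 27.55
tcp_pos: [0.4685, 0.2105, -0.0099]
orientation: [-0.132, 0.991, -0.001, -0.004]
contact_force: [-11.4, -2.6, 3.4]
finger_gap: 0.0002
t 27.55 tcp crad mm [-103.1   58.3] z -9.9 toolx yaw -164.88 tz [-0.007 -0.003 -1.   ] F [-11.6   0.4   3.4] gap 0.0
t: 27.97
tcp_pos: [0.4702, 0.2129, -0.0104]
orientation: [-0.131, 0.991, -0.002, -0.005]
contact_force: [-12.5, -4.8, 3.1]
finger_gap: -0.0001
t 27.97 tcp crad mm [-100.9   60.2] z -10.4 toolx yaw -164.9 tz [-0.01  -0.005 -1.   ] F [-13.3  -1.4   3.1] gap -0.0
```

```bash
python3 -m jog '[[[0,0,0],[-0.1,0.06,0],255],[[0,0,0],[-0.1,0.06,0],255],[[0,0,0],[-0.1,0.06,0],255],[[0,0,0],[-0.1,0.06,0],255],[[0,0,0],[-0.1,0.05,0],255],[[0,0,0],[-0.1,0.05,0],255],[[0,0,0],[-0.1,0.05,0],255],[[0,0,0],[-0.1,0.05,0],255],[[0,0,0],[-0.1,0.05,0],255],[[0,0,0],[-0.1,0.05,0],255],[[0,0,0],[-0.1,0.05,0],255],[[0,0,0],[-0.1,0.05,0],255]]'; python3 -c "
from h import *
st()"; python3 -m jog '[[[0,0,0],[-0.08,0.03,0],255],[[0,0,0],[-0.08,0.03,0],255],[[0,0,0],[-0.08,0.03,0],255],[[0,0,0],[-0.08,0.03,0],255],[[0,0,0],[-0.08,0.03,0],255],[[0,0,0],[-0.08,0.03,0],255],[[0,0,0],[-0.08,0.03,0],255],[[0,0,0],[-0.08,0.03,0],255]]'; python3 -c "
from h import *
st()"
```

```text
t: 28.97
tcp_pos: [0.4799, 0.2228, -0.0104]
orientation: [-0.132, 0.991, -0.002, -0.005]
contact_force: [-13.0, -4.1, 3.3]
finger_gap: 0.0
t 28.97 tcp crad mm [-89.   67.3] z -10.4 toolx yaw -164.87 tz [-0.01  -0.004 -1.   ] F [-13.6  -0.6   3.3] gap 0.0
t: 29.63
tcp_pos: [0.4852, 0.2272, -0.0104]
orientation: [-0.132, 0.991, -0.001, -0.005]
contact_force: [-15.2, -1.7, 4.7]
finger_gap: -0.0
t 29.63 tcp crad mm [-82.7  70.1] z -10.4 toolx yaw -164.84 tz [-0.01  -0.004 -1.   ] F [-15.1   2.3   4.7] gap -0.0
```

```bash
python3 -m jog '[[[0,0,0],[-0.06,0.02,0],255],[[0,0,0],[-0.06,0.02,0],255],[[0,0,0],[-0.06,0.02,0],255]]';python3 -m jog '[[[0,0,0],[-0.06,0.02,0],255],[[0,0,0],[-0.06,0.02,0],255],[[0,0,0],[-0.06,0.02,0],255]]'; python3 -c "
from h import *
st()"
```

```text
t: 29.88
tcp_pos: [0.4867, 0.2284, -0.0104]
orientation: [-0.132, 0.991, -0.001, -0.005]
contact_force: [-14.1, -1.8, 5.6]
finger_gap: -0.0003
t: 30.13
tcp_pos: [0.4883, 0.2296, -0.0104]
orientation: [-0.132, 0.991, -0.001, -0.005]
contact_force: [-14.4, -1.9, 3.3]
finger_gap: 0.0001
t 30.13 tcp crad mm [-79.   71.6] z -10.4 toolx yaw -164.83 tz [-0.01  -0.004 -1.   ] F [-14.4   1.9   3.3] gap 0.0
```

```bash
python3 -m jog '[[[0,0,0],[-0.07,0.02,0],255],[[0,0,0],[-0.07,0.02,0],255],[[0,0,0],[-0.07,0.02,0],255]]';python3 -m jog '[[[0,0,0],[-0.07,0.02,0],255],[[0,0,0],[-0.07,0.02,0],255],[[0,0,0],[-0.07,0.02,0],255]]'; python3 -c "
from h import *
st()"
```

```text
t: 30.38
tcp_pos: [0.4902, 0.2309, -0.0104]
orientation: [-0.132, 0.991, -0.001, -0.005]
contact_force: [-13.7, -1.7, 3.8]
finger_gap: -0.0001
t: 30.63
tcp_pos: [0.492, 0.2321, -0.0104]
orientation: [-0.132, 0.991, -0.001, -0.005]
contact_force: [-14.6, -0.6, 3.9]
finger_gap: -0.0001
t 30.63 tcp crad mm [-74.8  73.1] z -10.4 toolx yaw -164.82 tz [-0.01  -0.003 -1.   ] F [-14.3   3.2   3.9] gap -0.0
```

```bash
python3 -m jog '[[[0,0,0],[1,0,0],255],[[0,0,0],[2,0,0],255],[[0,0,0],[0.8,-1.5,0],255],[[0,0,0],[0,-3,0],255],[[0,0,0],[0,-3,0],255],[[0,0,0],[0,-3,0],255],[[0,0,0],[0,-2.3,0],255],[[0,0,0],[0,-0.5,0],255],[[0,0,0],[0,0,0],255],[[0,0,0],[0,0,0],255]]';python3 - <<'E'
from h import *
st(); s=vision.snapshot("top"); np.savez("top6.npz",**s); crop(s,240,140,440,290,4,"pics/t8.png")
E
```

```text
t: 31.47
tcp_pos: [0.4962, 0.0949, -0.0088]
orientation: [-0.131, 0.991, 0.0, 0.0]
contact_force: [0.1, 0.6, -0.4]
finger_gap: -0.0004
t 31.47 tcp crad mm [-106.5  -60.4] z -8.8 toolx yaw -164.95 tz [ 0.001  0.001 -1.   ] F [ 0.2  0.5 -0.4] gap -0.0
```

View pics/t8.png

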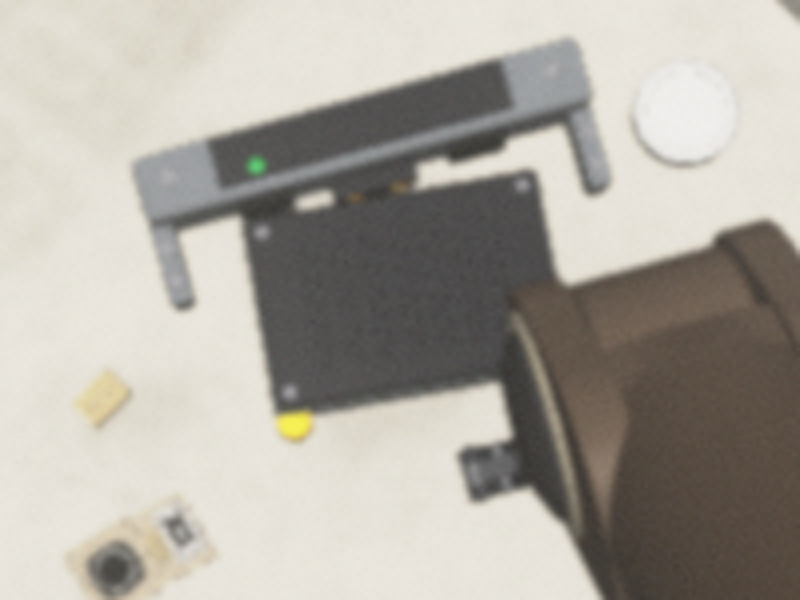

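The front-left lid corner at crop (247,217) is now almost at the left pad. The rear edge runs from (280,412) to (500,380). I'll fit the rear and side edges, because the pad is dark beside the front edge.

```bash
python3 - <<'E'
from h import *
s=dict(np.load("top6.npz"))
lid(s,(247,220),None,(490,382),(277,411),240,140)
lid(s,(250,215),(535,172),None,(277,408),240,140)
print(edge(s,(240+420/4,140+192/4),(240+530/4,140+173/4),.05,half=2))
E
```

```text
{'B': (9.01, 0.45), 'L': (9.66, 0.18)}
X diff 0.0 Y diff 0.0
pack in cradle mm [-13.3   0.5] yaw -5.83
post axis L [-59.3  71.5] TCP contact [-77.7  71.5]
post axis R [-72.7 -59.8] TCP contact [-91.1 -59.8]
{'F': (8.94, 0.81), 'L': (9.22, 0.16)}
X diff 0.0 Y diff 0.0
pack in cradle mm [-9.3 -0.1] yaw -6.05
post axis L [-55.   71.1] TCP contact [-73.4  71.1]
post axis R [-68.9 -60.1] TCP contact [-87.3 -60.1]
(array([0.62880945, 0.1430221 ], dtype=float32), np.float32(-80.20828), np.float32(0.14185646))
```

```bash
python3 -m jog '[[[0,0,0],[-0.3,0,0],255],[[0,0,0],[-0.3,0,0],255],[[0,0,0],[-0.3,0,0],255],[[0,0,0],[-0.3,0,0],255],[[0,0,0],[-0.3,0,0],255],[[0,0,0],[-0.2,0,0],255],[[0,0,0],[-0.1,0,0],255]]'; python3 -c "
from h import *
st()";  python3 -m jog '[[[0,0,0],[-0.08,0,0],255],[[0,0,0],[-0.08,0,0],255],[[0,0,0],[-0.08,0,0],255],[[0,0,0],[-0.08,0,0],255],[[0,0,0],[-0.08,0,0],255],[[0,0,0],[-0.08,0,0],255],[[0,0,0],[-0.08,0,0],255],[[0,0,0],[-0.08,0,0],255]]'; python3 -c "
from h import *
st()"; python3 -m jog '[[[0,0,0],[-0.08,-0.05,0],255],[[0,0,0],[-0.08,-0.05,0],255],[[0,0,0],[-0.08,-0.05,0],255]]'; python3 -m jog '[[[0,0,0],[-0.08,-0.05,0],255],[[0,0,0],[-0.08,-0.05,0],255]]'; python3 -c "
from h import *
st()"
```

```text
t: 32.1
tcp_pos: [0.5138, 0.0996, -0.0089]
orientation: [-0.131, 0.991, 0.0, 0.0]
contact_force: [0.6, -0.3, 0.1]
finger_gap: -0.0001
t 32.1 tcp crad mm [-88.3 -60.5] z -8.9 toolx yaw -164.89 tz [ 0.  0. -1.] F [ 0.5 -0.4  0.1] gap -0.0
t: 32.77
tcp_pos: [0.515, 0.0996, -0.01]
orientation: [-0.131, 0.991, -0.001, -0.004]
contact_force: [-12.7, -3.2, 4.0]
finger_gap: -0.0003
t 32.77 tcp crad mm [-87.1 -60.8] z -10.0 toolx yaw -164.93 tz [-0.008 -0.002 -1.   ] F [-13.1   0.2   4. ] gap -0.0
t: 33.02
tcp_pos: [0.5164, 0.0988, -0.0104]
orientation: [-0.131, 0.991, -0.001, -0.006]
contact_force: [-13.1, -1.7, 4.9]
finger_gap: 0.0003
t: 33.18
tcp_pos: [0.5182, 0.0983, -0.0104]
orientation: [-0.131, 0.991, -0.001, -0.005]
contact_force: [-13.3, -3.1, 4.1]
finger_gap: -0.0002
t 33.18 tcp crad mm [-84.4 -62.9] z -10.4 toolx yaw -164.91 tz [-0.011 -0.003 -1.   ] F [-13.7   0.4   4.1] gap -0.0
```

```bash
python3 -m jog '[[[0,0,0],[-0.08,-0.04,0],255],[[0,0,0],[-0.08,-0.04,0],255],[[0,0,0],[-0.08,-0.04,0],255]]'; python3 -m jog '[[[0,0,0],[-0.08,-0.03,0],255],[[0,0,0],[-0.08,-0.03,0],255],[[0,0,0],[-0.08,-0.03,0],255]]';python3 -m jog '[[[0,0,0],[-0.08,-0.03,0],255],[[0,0,0],[-0.08,-0.03,0],255],[[0,0,0],[-0.08,-0.03,0],255]]'; python3 -c "
from h import *
st()"
```

```text
t: 33.43
tcp_pos: [0.5209, 0.0976, -0.0104]
orientation: [-0.131, 0.991, -0.001, -0.005]
contact_force: [-14.7, -2.9, 4.9]
finger_gap: 0.0
t: 33.68
tcp_pos: [0.5231, 0.097, -0.0105]
orientation: [-0.131, 0.991, -0.001, -0.006]
contact_force: [-14.0, -4.1, 3.5]
finger_gap: -0.0001
t: 33.93
tcp_pos: [0.5255, 0.0964, -0.0106]
orientation: [-0.131, 0.991, -0.001, -0.006]
contact_force: [-14.4, -5.0, 5.6]
finger_gap: -0.0002
t 33.93 tcp crad mm [-77.9 -66.6] z -10.6 toolx yaw -164.94 tz [-0.012 -0.003 -1.   ] F [-15.2  -1.1   5.6] gap -0.0
```

```bash
python3 -m jog '[[[0,0,0],[-0.06,-0.02,0],255],[[0,0,0],[-0.06,-0.02,0],255]]'; python3 -m jog '[[[0,0,0],[-0.06,-0.02,0],255],[[0,0,0],[-0.06,-0.02,0],255]]';python3 -m jog '[[[0,0,0],[-0.06,-0.02,0],255],[[0,0,0],[-0.06,-0.02,0],255]]'; python3 -c "
from h import *
st()"
```

```text
t: 34.1
tcp_pos: [0.5268, 0.0962, -0.0106]
orientation: [-0.131, 0.991, -0.001, -0.006]
contact_force: [-14.1, -6.2, 4.4]
finger_gap: -0.0001
t: 34.27
tcp_pos: [0.5278, 0.096, -0.0107]
orientation: [-0.131, 0.991, -0.001, -0.006]
contact_force: [-15.5, -5.0, 5.2]
finger_gap: 0.0
t: 34.43
tcp_pos: [0.5289, 0.0958, -0.0107]
orientation: [-0.131, 0.991, -0.001, -0.006]
contact_force: [-14.5, -5.1, 4.8]
finger_gap: 0.0003
t 34.43 tcp crad mm [-74.7 -68.1] z -10.7 toolx yaw -164.96 tz [-0.012 -0.004 -1.   ] F [-15.3  -1.2   4.8] gap 0.0
```

```bash
python3 -m jog '[[[0,0,0],[-0.05,-0.01,0],255],[[0,0,0],[-0.05,-0.01,0],255]]'; python3 -m jog '[[[0,0,0],[-0.05,-0.01,0],255],[[0,0,0],[-0.05,-0.01,0],255]]';python3 -m jog '[[[0,0,0],[-0.04,0,0],255],[[0,0,0],[-0.04,0,0],255]]'; python3 -c "
from h import *
st()"
```

```text
t: 34.6
tcp_pos: [0.5299, 0.0957, -0.0107]
orientation: [-0.131, 0.991, -0.001, -0.006]
contact_force: [-14.5, -6.4, 5.4]
finger_gap: -0.0003
t: 34.77
tcp_pos: [0.5309, 0.0956, -0.0107]
orientation: [-0.131, 0.991, -0.001, -0.007]
contact_force: [-15.0, -6.0, 4.6]
finger_gap: 0.0001
t: 34.93
tcp_pos: [0.5316, 0.0956, -0.0108]
orientation: [-0.131, 0.991, -0.001, -0.007]
contact_force: [-14.7, -6.8, 4.4]
finger_gap: -0.0001
t 34.93 tcp crad mm [-72.1 -69. ] z -10.8 toolx yaw -164.98 tz [-0.013 -0.004 -1.   ] F [-16.   -2.7   4.4] gap -0.0
```

```bash
python3 -m jog '[[[0,0,0],[1,0,0],255],[[0,0,0],[1.8,0,0],255],[[0,0,0],[0.2,1.5,0],255],[[0,0,0],[0,3,0],255],[[0,0,0],[0,3,0],255],[[0,0,0],[0,3,0],255],[[0,0,0],[0,2.3,0],255],[[0,0,0],[0,0.5,0],255],[[0,0,0],[0,0,0],255],[[0,0,0],[0,0,0],255]]';python3 - <<'E'
from h import *
st(); s=vision.snapshot("top"); np.savez("top7.npz",**s); crop(s,240,140,440,290,4,"pics/t9.png")
t=vision.snapshot("side"); crop(t,240,190,400,310,5,"pics/s9.png")
E
```

```text
t: 35.77
tcp_pos: [0.4752, 0.219, -0.0088]
orientation: [-0.132, 0.991, -0.0, 0.0]
contact_force: [0.7, -0.7, -0.3]
finger_gap: -0.0001
t 35.77 tcp crad mm [-94.5  64.8] z -8.8 toolx yaw -164.89 tz [ 0.001 -0.    -1.   ] F [ 0.5 -0.9 -0.3] gap -0.0
```

View pics/t9.png

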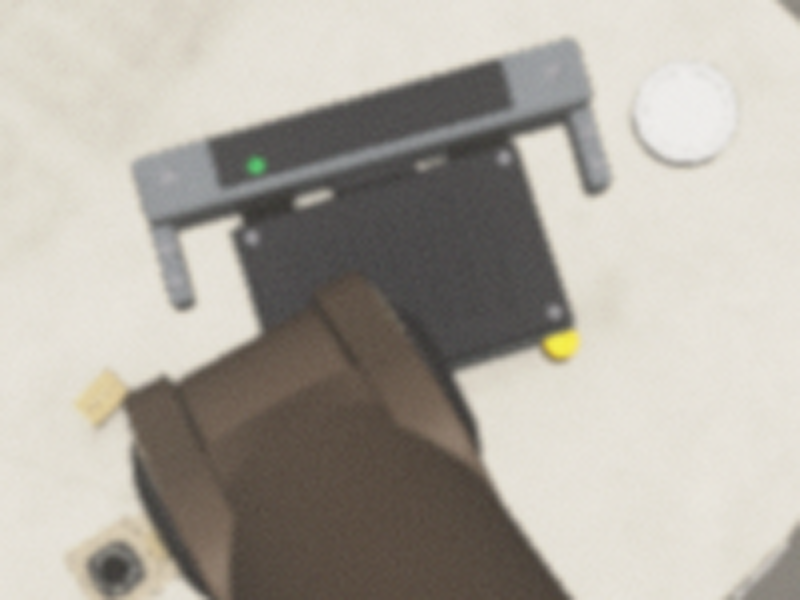

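View pics/s9.png

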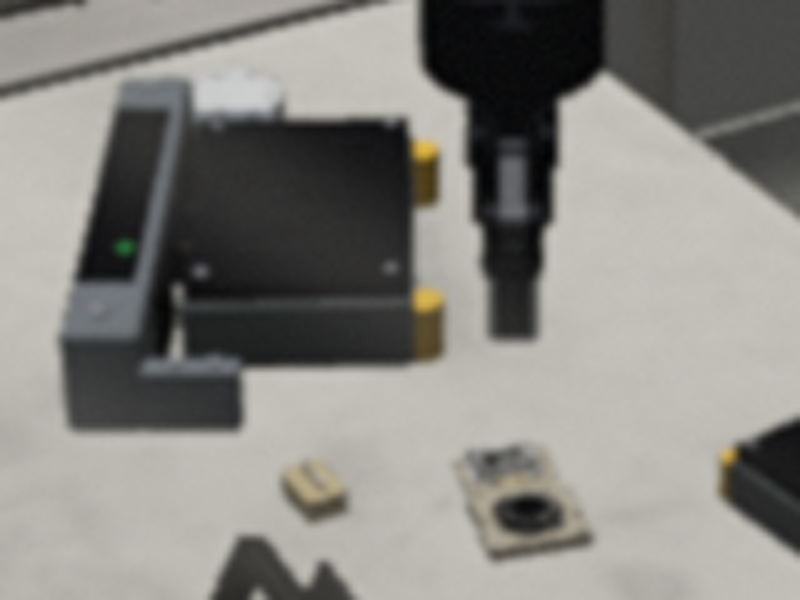

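The right front corner sits at the right pad near crop (500,150). The light gaps at (313,198) and (432,163) show the left end still a few mm out.

```bash
python3 - <<'E'
from h import *
s=dict(np.load("top7.npz"))
lid(s,None,(517,147),(571,318),None,240,140) if 0 else None
c=lambda x,y:((x+.5)/4-.5+240,(y+.5)/4-.5+140)
for n,a,b in (("L",(237,240),(260,318)),("R",(518,150),(571,316)),("B",(460,363),(550,337))):
    m,y,r=edge(s,c(*a),c(*b),.05,half=2.5); print(n,crad(m).round(1),round(float(y)-15.1,2),round(float(r),2))
E
python3 -m jog '[[[0,0,0],[-0.3,0,0],255],[[0,0,0],[-0.3,0,0],255],[[0,0,0],[-0.3,0,0],255],[[0,0,0],[-0.3,0,0],255],[[0,0,0],[-0.3,0,0],255],[[0,0,0],[-0.1,0,0],255],[[0,0,0],[-0.1,0,0],255]]'; python3 -c "
from h import *
st()";  python3 -m jog '[[[0,0,0],[-0.08,0,0],255],[[0,0,0],[-0.08,0,0],255],[[0,0,0],[-0.08,0,0],255],[[0,0,0],[-0.08,0,0],255],[[0,0,0],[-0.08,0,0],255]]'; python3 -c "
from h import *
st()"
```

```text
L [16.3 74.4] 1.72 0.17
R [ -3.4 -73.3] 1.95 0.13
B [-53.6 -38. ] -88.42 0.23
t: 36.45
tcp_pos: [0.4915, 0.2238, -0.009]
orientation: [-0.131, 0.991, -0.0, 0.0]
contact_force: [-0.7, -0.3, -0.4]
finger_gap: -0.0002
t 36.45 tcp crad mm [-77.5  65.2] z -9.0 toolx yaw -164.91 tz [ 0. -0. -1.] F [-0.7 -0.2 -0.4] gap -0.0
t: 36.87
tcp_pos: [0.4927, 0.224, -0.0095]
orientation: [-0.131, 0.991, -0.001, -0.002]
contact_force: [-8.1, -1.7, 1.3]
finger_gap: -0.0
t 36.87 tcp crad mm [-76.3  65.1] z -9.5 toolx yaw -164.89 tz [-0.004 -0.002 -1.   ] F [-8.3  0.4  1.3] gap -0.0
```

```bash
python3 -m jog '[[[0,0,0],[-0.08,0.02,0],255],[[0,0,0],[-0.08,0.02,0],255],[[0,0,0],[-0.08,0.02,0],255]]'; python3 -m jog '[[[0,0,0],[-0.06,0.02,0],255],[[0,0,0],[-0.06,0.02,0],255]]'; python3 -m jog '[[[0,0,0],[-0.06,0.02,0],255],[[0,0,0],[-0.06,0.02,0],255]]'; python3 -c "
from h import *
st()"
```

```text
t: 37.12
tcp_pos: [0.4926, 0.224, -0.0101]
orientation: [-0.131, 0.991, -0.001, -0.004]
contact_force: [-13.1, -5.2, 4.2]
finger_gap: -0.0002
t: 37.28
tcp_pos: [0.4928, 0.2244, -0.0104]
orientation: [-0.131, 0.991, -0.002, -0.005]
contact_force: [-13.5, -4.8, 4.0]
finger_gap: 0.0
t: 37.45
tcp_pos: [0.4936, 0.2251, -0.0104]
orientation: [-0.132, 0.991, -0.002, -0.005]
contact_force: [-13.2, -4.9, 4.7]
finger_gap: -0.0
t 37.45 tcp crad mm [-75.1  66. ] z -10.4 toolx yaw -164.89 tz [-0.01  -0.005 -1.   ] F [-14.   -1.3   4.7] gap -0.0
```

```bash
python3 -m jog '[[[0,0,0],[-0.06,0.02,0],255],[[0,0,0],[-0.06,0.02,0],255]]'; python3 -m jog '[[[0,0,0],[-0.06,0.02,0],255],[[0,0,0],[-0.06,0.02,0],255]]';python3 -m jog '[[[0,0,0],[-0.06,0.02,0],255],[[0,0,0],[-0.06,0.02,0],255]]'; python3 -c "
from h import *
st()"
```

```text
t: 37.62
tcp_pos: [0.4945, 0.2261, -0.0105]
orientation: [-0.132, 0.991, -0.002, -0.005]
contact_force: [-14.4, -4.5, 4.3]
finger_gap: 0.0004
t: 37.78
tcp_pos: [0.4953, 0.2269, -0.0105]
orientation: [-0.132, 0.991, -0.002, -0.006]
contact_force: [-14.7, -4.4, 5.0]
finger_gap: 0.0002
t: 37.95
tcp_pos: [0.4961, 0.2275, -0.0106]
orientation: [-0.132, 0.991, -0.002, -0.006]
contact_force: [-15.7, -4.0, 5.3]
finger_gap: -0.0002
t 37.95 tcp crad mm [-72.1  67.7] z -10.6 toolx yaw -164.86 tz [-0.011 -0.005 -1.   ] F [-16.2   0.3   5.3] gap -0.0
```

```bash
python3 -m jog '[[[0,0,0],[-0.04,0.01,0],255],[[0,0,0],[-0.04,0.01,0],255]]'; python3 -m jog '[[[0,0,0],[-0.04,0,0],255],[[0,0,0],[0,0,0],255]]'; python3 -c "
from h import *
st()"
```

```text
t: 38.12
tcp_pos: [0.4965, 0.2279, -0.0107]
orientation: [-0.132, 0.991, -0.002, -0.006]
contact_force: [-15.9, -4.8, 4.5]
finger_gap: 0.0003
t: 38.28
tcp_pos: [0.4965, 0.2277, -0.0108]
orientation: [-0.132, 0.991, -0.002, -0.007]
contact_force: [-16.9, -4.0, 4.4]
finger_gap: -0.0003
t 38.28 tcp crad mm [-71.6  67.7] z -10.8 toolx yaw -164.86 tz [-0.013 -0.005 -1.   ] F [-17.4   0.5   4.4] gap -0.0
```

The left end has stalled at 17.4 N, so it is on its pad. I'll go back to the right side and look on the way.

```bash
python3 -m jog '[[[0,0,0],[1,0,0],255],[[0,0,0],[1.8,0,0],255],[[0,0,0],[0,-1.5,0],255],[[0,0,0],[0,-3,0],255],[[0,0,0],[0,-3,0],255],[[0,0,0],[0,-3,0],255],[[0,0,0],[0,-2.4,0],255],[[0,0,0],[0,-0.5,0],255],[[0,0,0],[0,0,0],255],[[0,0,0],[0,0,0],255]]';python3 - <<'E'
from h import *
st(); s=vision.snapshot("top"); np.savez("top8.npz",**s); crop(s,240,140,440,290,4,"pics/t10.png")
E
```

```text
t: 39.12
tcp_pos: [0.5118, 0.0939, -0.0088]
orientation: [-0.131, 0.991, 0.0, 0.0]
contact_force: [0.5, 0.8, 0.2]
finger_gap: 0.0002
t 39.12 tcp crad mm [-91.7 -65.4] z -8.8 toolx yaw -164.93 tz [ 0.001  0.001 -1.   ] F [0.7 0.7 0.2] gap 0.0
```

View pics/t10.png

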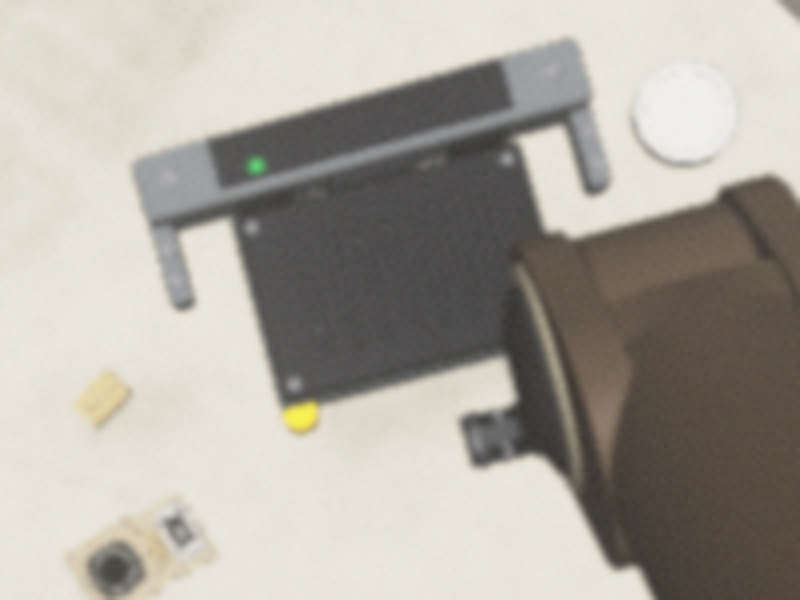

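The pack is now nearly flush, with only small light slots at crop (318,190) and (432,162). I'll measure the yaw and then touch up the right end.

```bash
python3 - <<'E'
from h import *
s=dict(np.load("top8.npz"))
c=lambda x,y:((x+.5)/4-.5+240,(y+.5)/4-.5+140)
for n,a,b in (("L",(237,225),(281,395)),("R",(523,152),(543,232)),("B",(310,402),(490,358))):
    m,y,r=edge(s,c(*a),c(*b),.05,half=2.5); print(n,crad(m).round(1),round(float(y)-15.1,2),round(float(r),2))
E
python3 -m jog '[[[0,0,0],[-0.3,0,0],255],[[0,0,0],[-0.3,0,0],255],[[0,0,0],[-0.3,0,0],255],[[0,0,0],[-0.3,0,0],255],[[0,0,0],[-0.3,0,0],255],[[0,0,0],[-0.1,0,0],255],[[0,0,0],[-0.1,0,0],255]]'; python3 -c "
from h import *
st()";  python3 -m jog '[[[0,0,0],[-0.08,0,0],255],[[0,0,0],[-0.08,0,0],255],[[0,0,0],[-0.08,0,0],255],[[0,0,0],[-0.08,0,0],255],[[0,0,0],[-0.08,0,0],255]]'; python3 -c "
from h import *
st()"; python3 -m jog '[[[0,0,0],[-0.08,0,0],255],[[0,0,0],[-0.08,0,0],255],[[0,0,0],[-0.08,0,0],255]]'; python3 -c "
from h import *
st()"
```

```text
L [-1.2 73.9] -0.52 0.11
R [ 19.8 -73.2] -0.37 0.14
B [-52.8  21.4] -90.48 0.15
t: 39.75
tcp_pos: [0.5281, 0.098, -0.009]
orientation: [-0.131, 0.991, 0.0, -0.0]
contact_force: [-0.3, 0.8, 0.2]
finger_gap: -0.0001
t 39.75 tcp crad mm [-74.9 -65.8] z -9.0 toolx yaw -164.9 tz [-0.  0. -1.] F [-0.1  0.9  0.2] gap -0.0
t: 40.17
tcp_pos: [0.5304, 0.0984, -0.0092]
orientation: [-0.131, 0.991, -0.0, -0.001]
contact_force: [-5.2, -2.3, 2.0]
finger_gap: -0.0003
t 40.17 tcp crad mm [-72.6 -66. ] z -9.2 toolx yaw -164.92 tz [-0.003 -0.001 -1.   ] F [-5.7 -0.9  2. ] gap -0.0
t: 40.42
tcp_pos: [0.5303, 0.0983, -0.0099]
orientation: [-0.131, 0.991, -0.0, -0.004]
contact_force: [-9.5, -2.6, 3.0]
finger_gap: 0.0001
t 40.42 tcp crad mm [-72.7 -66. ] z -9.9 toolx yaw -164.92 tz [-0.007 -0.002 -1.   ] F [-9.9 -0.   3. ] gap 0.0
```

```bash
python3 -m jog '[[[0,0,0],[-0.06,0,0],255],[[0,0,0],[-0.06,0,0],255],[[0,0,0],[-0.06,0,0],255]]'; python3 -m jog '[[[0,0,0],[-0.05,0,0],255],[[0,0,0],[-0.05,0,0],255]]'; python3 -m jog '[[[0,0,0],[-0.05,0,0],255],[[0,0,0],[-0.05,0,0],255]]';python3 -c "
from h import *
st()"
```

```text
t: 40.67
tcp_pos: [0.5303, 0.0983, -0.0103]
orientation: [-0.131, 0.991, -0.001, -0.005]
contact_force: [-14.0, -4.1, 3.1]
finger_gap: -0.0002
t: 40.83
tcp_pos: [0.5305, 0.0982, -0.0106]
orientation: [-0.131, 0.991, -0.001, -0.006]
contact_force: [-14.6, -4.3, 4.5]
finger_gap: -0.0002
t: 41.0
tcp_pos: [0.5313, 0.0981, -0.0106]
orientation: [-0.131, 0.991, -0.001, -0.006]
contact_force: [-14.9, -5.7, 4.4]
finger_gap: 0.0001
t 41.0 tcp crad mm [-71.8 -66.5] z -10.6 toolx yaw -164.95 tz [-0.012 -0.004 -1.   ] F [-15.9  -1.6   4.4] gap 0.0
```

```bash
python3 -m jog '[[[0,0,0],[-0.04,0,0],255],[[0,0,0],[-0.04,0,0],255]]'; python3 -m jog '[[[0,0,0],[-0.04,0,0],255],[[0,0,0],[0,0,0],255]]'; python3 -c "
from h import *
st()"
```

```text
t: 41.17
tcp_pos: [0.5315, 0.0981, -0.0108]
orientation: [-0.131, 0.991, -0.001, -0.007]
contact_force: [-16.0, -5.3, 5.1]
finger_gap: 0.0002
t: 41.33
tcp_pos: [0.5315, 0.0981, -0.0109]
orientation: [-0.131, 0.991, -0.001, -0.007]
contact_force: [-16.2, -5.5, 5.3]
finger_gap: -0.0002
t 41.33 tcp crad mm [-71.7 -66.6] z -10.9 toolx yaw -164.95 tz [-0.014 -0.004 -1.   ] F [-17.1  -1.    5.3] gap -0.0
```

Both ends stall at the same tool position: left −71.6 and right −71.7, at about 17 N. I'll back off well clear for an unobstructed check.

```bash
python3 -m jog '[[[0,0,0],[1,0,0],255],[[0,0,0],[2.5,0,0],255],[[0,0,0],[2.5,0,0],255],[[0,0,0],[0,0,-3],255],[[0,0,0],[0,0,-3],255],[[0,0,0],[0,0,-3],255],[[0,0,0],[0,0,-3],255],[[0,0,0],[0,0,-3],255],[[0,0,0],[0.7,3,0],255],[[0,0,0],[0.7,3,0],255],[[0,0,0],[0.7,3,0],255],[[0,0,0],[0.7,3,0],255],[[0,0,0],[0.7,3,0],255],[[0,0,0],[0.7,3,0],255],[[0,0,0],[0.7,3,0],255],[[0,0,0],[0.7,3,0],255],[[0,0,0],[0.7,3,0],255],[[0,0,0],[0.7,3,0],255],[[0,0,0],[0,2,0],255],[[0,0,0],[0,0,0],255]]';python3 - <<'E'
from h import *
st(); s=vision.snapshot("top"); np.savez("top9.npz",**s); crop(s,240,140,440,290,4,"pics/t11.png")
t=vision.snapshot("side"); np.savez("side9.npz",**t); crop(t,240,190,400,310,5,"pics/s11.png")
E
```

```text
t: 43.0
tcp_pos: [0.3279, 0.3811, 0.1416]
orientation: [-0.134, 0.991, 0.002, 0.001]
contact_force: [0.2, 0.0, 0.6]
finger_gap: -0.0001
t 43.0 tcp crad mm [-194.4  259.7] z 141.6 toolx yaw -164.57 tz [ 0.001  0.004 -1.   ] F [ 0.2 -0.1  0.6] gap -0.0
```

View pics/t11.png

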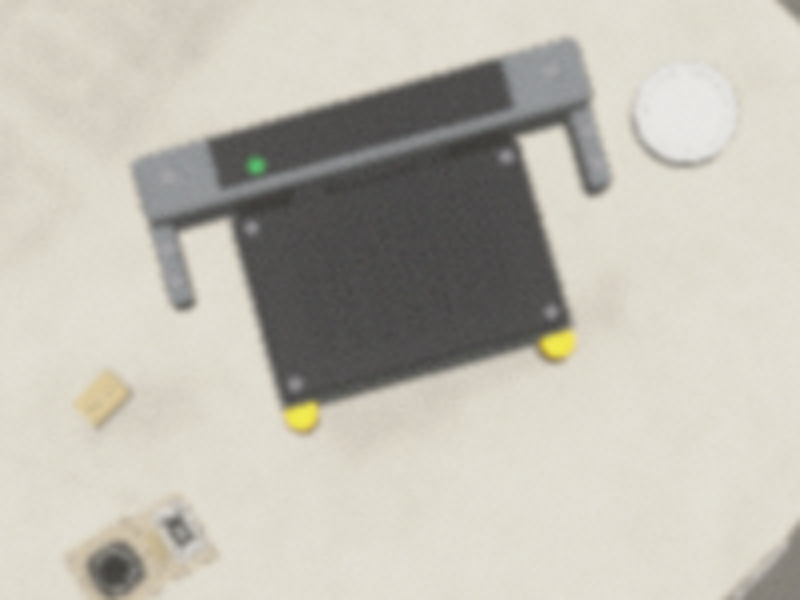

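View pics/s11.png

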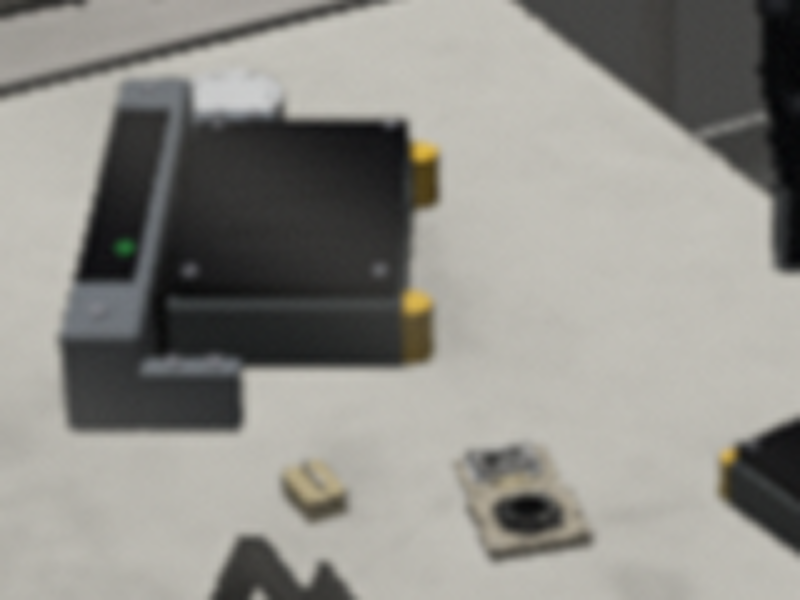

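```bash
python3 - <<'E'
from h import *
s=dict(np.load("top9.npz"))
c=lambda x,y:((x+.5)/4-.5+240,(y+.5)/4-.5+140)
for n,a,b in (("L",(237,225),(281,395)),("R",(522,150),(567,318)),("bar rear",(140,158),(565,42)),("bar front top",(155,220),(580,103)),("B",(310,403),(540,344)),("front face line",(300,205),(515,146))):
    m,y,r=edge(s,c(*a),c(*b),.05,half=2.0); print(n,crad(m).round(1),round(float(y)-15.1,2),round(float(r),2))
P=[p for p in pack(s)["y"] if np.hypot(*crad(p))<110]; q=np.array([crad(p) for p in P]); print("posts",q.round(1),"yaw",np.degrees(np.arctan2(*( (q[0]-q[1])*[1,-1] if q[0,1]<q[1,1] else (q[1]-q[0])*[1,-1])) ).round(2))
s0=dict(np.load("top1.npz")); print([crad(p).round(1) for p in pack(s0)["y"]])
E
```

```text
L [ 0.3 73.8] -0.22 0.18
R [ -1.2 -73.2] 0.26 0.15
bar rear [89.5 -2.9] -90.02 0.29
bar front top [56.8 -5.1] -89.95 0.29
B [-52.4  10.7] -89.88 0.16
front face line [45.9 -9.6] -89.32 0.58
posts [[-54.4  65.4]
 [-54.1 -64.9]] yaw 0.14
[array([-252.6,  108.1]), array([-182. ,  161.8]), array([-134.5,   74.2]), array([-144.9,  -56.3])]
```

```bash
python3 - <<'E'
from h import *
def scr(s,pts,x0,y0):
    g=s["pixels"].astype(np.float32).mean(2); out=[]
    for p in pts:
        u=np.array([(p[0]+.5)/4-.5+x0,(p[1]+.5)/4-.5+y0]); i=np.round(u).astype(int)
        w=g[i[1]-3:i[1]+4,i[0]-3:i[0]+4]; w=np.clip(w-np.median(w)-8,0,None); yy,xx=np.mgrid[-3:4,-3:4]
        m=(xx**2+yy**2)<8; w=w*m
        out.append(i+np.array([(w*xx).sum(),(w*yy).sum()])/w.sum())
    q=np.array([crad(v) for v in cast(s,out,.05)]); 
    d=(q[0]+q[3]-q[1]-q[2]); print(q.round(1).tolist(),"centre",q.mean(0).round(2),"yaw",np.degrees(np.arctan2(-d[0],d[1])).round(2))
scr(dict(np.load("top1.npz")),[(273,387),(536,337),(568,497),(305,548)],245,140)
scr(dict(np.load("top9.npz")),[(252,228),(507,156),(550,312),(295,383)],240,140)
t=dict(np.load("top9.npz")); crop(t,290,150,380,215,8,"pics/t12.png")
E
```

```text
[[-40.2, 65.8], [-50.7, -64.0], [-130.4, -57.5], [-120.1, 72.4]] centre [-85.36   4.16] yaw -4.58
[[40.8, 64.6], [41.0, -65.5], [-38.9, -65.3], [-39.2, 64.5]] centre [ 0.9  -0.39] yaw 0.13
```

View pics/t12.png

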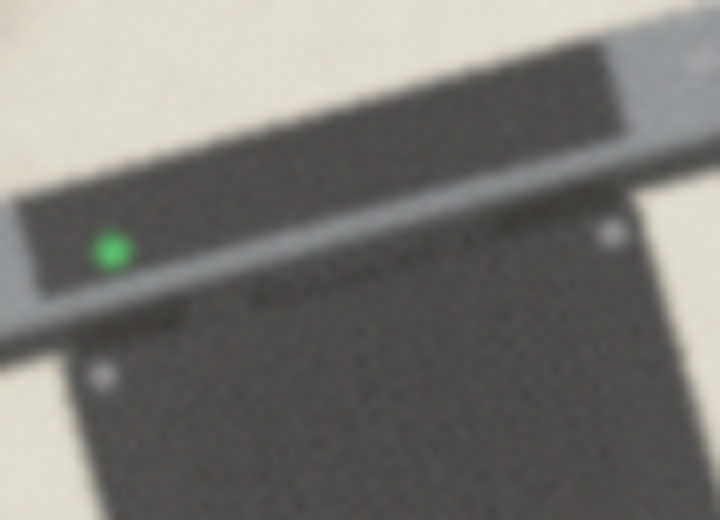

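The front face now sits at the estimated pad plane. The four lid screws give the centre at +0.9, −0.4 mm with yaw 0.13° in the cradle frame. The block, module and disc are at the same pixels as before, and the robot is clear, so I'll hand in.

```bash
python3 -c "
from h import *
st(); print(robot.hand_in())"
```

```text
t 43.1 tcp crad mm [-193.7  254.9] z 141.1 toolx yaw -164.8 tz [ 0.001  0.001 -1.   ] F [ 0.4 -0.3  1.5] gap 0.0
the job is handed in; nothing more can be done
None
```

I walked the larger pack about 86 mm forward into the cradle and handed the job in at 43 s of the 72 s allowed, with the arm well clear. I pushed the two yellow posts in turn, seven main swings and one small touch-up, reading about 10–15 N while the pack moved. The highest reading I saw was about 17.5 N, but I only read the force at the end of each command, so brief peaks in between were not seen.

**Last checks**
- **Seated:** each end stopped on its pad at about 17 N, at the same tool position to within 0.1 mm.
- **Position:** the four lid screws put the pack at +0.9 mm forward and −0.4 mm sideways in the cradle frame, with yaw 0.1°. That is against my own camera estimate of the cradle, good to about 2 mm.
- **Small parts:** the module, brass block and disc look unmoved in the pictures.

**Checks that disagreed or fell short**
- **Fingertips:** they stood about 30 mm higher than the stated tool geometry in both the side and wrist pictures. I set the pushing height from the side picture, so the reported TCP ended up about 9–11 mm below the bench, with no contact.
- **Cradle yaw:** edge fits ranged from 14.3° to 15.4°; I used 15.1°, from the back bar.
- **Pack position:** the rear posts gave a position about 1.7 mm further back than the lid screws.
- **Contact joint:** I could not see the spring contact move directly. That it is pushed in follows from the pack being on the pads, the slots beside it having closed up in the top view, and a slight rise in force.

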